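Close the screw press with the ratchet wrench

ROBOT

A 6-joint arm with a two-finger parallel gripper is mounted at the origin on the work surface. World frame = base frame: x ahead of the robot, y to its left, z up, the work surface at z = 0. Lengths are in m, angles in degrees, forces in N, time in s.
With the tool pointing down it reaches from about 0.25 to 0.725 m from the base axis. Payload 9.7 kg.
Tool frame: the origin (TCP) lies midway between the tips of the shut fingers; the grasp point (between the pads) lies 19 mm behind it; z points along the fingers, y is the line along which they close (so a half turn about z gives the same grasp; the last joint's range is limited). The gripper opens to 85 mm and grips with 20 to 120 N. Pads are 22 mm wide; open, the fingers measure 114 mm over their backs; the gripper's body (76 mm by 85 mm) begins 54 mm behind the grasp point. The pads swing forward as they close: fully open they stand 13 mm farther back than shut.
Start: joints at [-71.448, 4.979, 10.078, 95.1, 0, 90], TCP at [0.175, -0.521, 0.231] pointing down, gripper open.
Joint ranges: [-179.16, 179.16], [-48.56, 103.87], [-65.8, 70.77], [-126.05, 130.52], [-82.76, 87.17], [-180, 180]. Speed limits (degrees/s): [127.2, 127.2, 147.25, 180, 180, 180].

INTERFACE

Orientations are given as [roll, pitch, yaw] about the fixed x, y, z axes, in that order (R = Rz(yaw) Ry(pitch) Rx(roll)).
In Python, from workcell import * gives the robot as it stands.
- The arm moves only by the tool servo_tool, never from a script. Its argument "moves" is a list of rows, each a list of 4 numbers: the shift along the world's x, y, z in cm, then the turn about the world's z in rad. A call has 1 to 20 rows; each row is the pose to reach, as a shift and turn from the pose commanded when the call began; what a row does not reach only later rows make up. A row lasts 1/12 s, in which the tool goes at most 41.7 mm and 7.16 degrees, less where a joint would pass 70% of its speed; a pose out of reach is approached as far as the arm can. A call with a gripper value outside its range is refused whole. "claw" is the closure, from 0 (fully open) to 1 (shut), set as the call begins (left out, the last holds). The fingers move at their own pace and stop on an object; "force" is the grip in N (left out, the last holds). Time passes only in rows, so rows that repeat a pose let the fingers close. It gives the time, the measured TCP pose, the force, the opening and the grip force at its end, in the units of the state.
- get_obs(): the state, without advancing time (a new reading comes with each control period).
- camera(name): name is "scene" or "top" or "wrist"; returns the picture (420x560x3 uint8, red, green, blue); there is no depth.
- get_calibration(name): a dict with "fx", "fy", "cx", "cy" (pixels), "rvec" (rotation vector, rad) and "tvec" (3), from world to camera coordinates, as OpenCV has them; the wrist camera has in their place "tool_from_camera" (4x4, takes a point from camera to tool coordinates, whose origin is the TCP and whose axes are the flange's). Camera axes: x right, y down, z forward; pixel columns grow to the right and rows downward; lengths in m; the calibration is good to about 2 mm. The wrist camera is an equidistant fisheye: a pixel r from the principal point sees the ray r / f radians off the axis. A picture is of the moment at which its call begins: read the wrist's pose just before it. get_calibration takes no time and is no camera call.
- job_done(): hands the job in; it is judged then, once.
The state is a dict: "time": time; "q": joint angles; "qd": joint speeds; "joint_efforts": joint torques, N m; "ee_pos": TCP position; "tcp_rot": TCP orientation; "wrist_force": force on the tool from outside, world axes, zero at the start; "torque": the same for the moment, N m; "opening": finger opening in m; "grasp_force": force on a finger pad.
Only numpy, scipy, OpenCV 4.12 (cv2) and the standard library are available. Lean on these libraries where they do the work, as an engineer would, in place of code of your own. Each camera call takes 0.05 s, during which the arm holds its last target. There are 200 camera calls.

TASK

Take the ratchet wrench from the white mat, fit it right down over the hex head on top of the small screw press, and swing its handle back and forth between the press's front posts, letting it slip freely on each return, until the pressing plate bears firmly on the steel die; keep the wrench down on the head until then, and stop as soon as the handle comes up tight, so that the die is not crushed. Then lift the wrench off and lay it flat on the mat again, leaving the die standing in the press and the other things on the bench where they are.

Things in the scene. Friction and masses are not known exactly. Their poses are not given: they have to be found in the camera images.
- press: white bench screw press, fixed: base 130 (x) x 150 (y) x 22 mm, crosshead plate 115 x 135 mm with its top 136 mm above the bench; four steel posts, 12 mm thick, at (+-45, +-55) mm, 176 mm high. Origin: centre of the base's underside, on the spindle's axis. Its front (-x) faces the robot, more or less.
- spindle (a joint): turn (rad) of the press's vertical spindle, growing clockwise from above, which drives the plate down 4 mm per rad. Starts at 0 to 0.4, needs 1.2 to 2.4 rad more. Friction 0.6 Nm; stays where left. When the plate meets the die the torque climbs, 0.4 Nm more per 100 N on the die. At 0 two flats of its hex head face the press's +-x; repeats every 60 degrees.
- spindle_head (a point): foot of the spindle's hex head, on its axis, 140 mm above the bench, on a round collar 36 mm wide. The hex is 26 mm across flats and 18 mm tall with a 6 mm tapered tip above it. This frame turns with the spindle; z up.
- platen: dark steel pressing plate 66 x 90 x 12 mm under the crosshead; origin at the centre of its underside, which presses on the die. It only moves up and down, driven by the spindle.
- die: plain steel cylinder 40 mm in diameter, 45 mm tall, loose, standing under the pressing plate on a round sprung seat that gives 1 mm per 120 N and whose height differs by a few mm each time; origin at the centre of its underside. It stands up to 280 N.
- mat: white plastic mat 320 (x) x 160 (y) x 3 mm, fixed on the bench; origin at the centre of its underside.
- wrench: ratchet ring wrench, 0.3 to 0.5 kg, lying on the mat. Origin: centre of its hex hole, at the underside; z up. Round steel head 60 mm wide, 24 mm tall; neck 16 mm wide, then a black grip 20 mm wide, 24 mm tall, 90 to 200 mm from the origin along -x.
- wrench_grip (a point): middle of the wrench's grip, 140 mm from the hole's axis, 12 mm above its underside; axes as the wrench's. With the wrench seated, its underside is level with the foot of the hex and the handle can swing 38 degrees to either side of the press's front before the neck meets a post.
- socket (a joint): turn (rad, counter-clockwise from above) in the wrench's head of the ring with the hex hole (27.6 mm across flats, through). At 0, as it starts, two flats of the hole face +-x of the wrench. Swung clockwise from above the handle drives the ring, after up to 22.5 degrees of slack to the next tooth and 14 of play on the hex; counter-clockwise it slips, with under 0.15 Nm of drag.
- reagent: bystander: brown jar with a white cap, 64 mm in diameter, 130 mm tall; origin at its underside.
- tube_rack: bystander: steel rack of glass tubes, 70 x 160 mm, 105 mm tall; origin at its underside.
- dish: bystander: closed clear culture dish, 90 mm in diameter, 15 mm tall; origin at its underside.
Mind the look-alikes: they are no part of the job. Several things have the shape of the press; the one meant has the colours described above.

How it is judged:
By the outcome, as a careful person would: the job done as asked, in the order asked, and still so for the second after the job is handed in, with the robot touching nothing.
It also fails if it takes over 72 s, if anything falls off the work surface, if the arm or the gripper's body presses on something with over 40 N, if the wrist force passes 120 N, or if a joint passes its speed limit or range.

## Working session

There is one attempt and no reset: what is moved stays moved. The work goes in short steps, Python scripts to look and compute and a tool call to move; the robot and the scene stay as the last step left them, time stands still between calls to the robot, and variables do not carry over. Pictures are saved under pics/ and viewed, at most 10 in all, crops included, and the job is handed in when it is done.

Besides the shell and the picture viewer there is one more tool, called after "Call:" as a command line: name --pt "numbers of a row" for each row, then --argument value for the rest. servo_tool: Moves the arm, as the interface text tells. Its arguments: {"type":"object","properties":{"moves":{"type":"array","items":{"type":"array","items":{"type":"number"}}},"claw":{"type":"number"},"force":{"type":"number"}},"required":["moves"]}

```bash
mkdir -p pics; ls
python3 - <<'E'
from workcell import *
import cv2,numpy as np
o=get_obs();print(o)
for n in("scene","top"):
    im=camera(n);cv2.imwrite(f"pics/{n}0.png",im[:,:,::-1])
    c=get_calibration(n);print(n,c)
a=cv2.imread("pics/scene0.png");b=cv2.imread("pics/top0.png")
E
```

```text
pics
{'time': 0.0, 'q': array([-7.14472545e+01,  5.01121320e+00,  1.00332813e+01,  9.50993597e+01,
       -6.27136929e-04,  8.99993974e+01]), 'qd': array([-0.07618247,  0.03339419, -0.03901399, -0.07230562,  0.09927887,
       -0.0241422 ]), 'joint_efforts': array([ 2.94137899e-03, -5.20390785e+01,  4.64808333e+01,  1.62711809e-02,
        3.01927366e-05,  1.83520228e-05]), 'ee_pos': array([ 0.17491994, -0.52119542,  0.23057148]), 'tcp_rot': array([-1.79922708e+02,  6.26323444e-04,  1.85533489e+01]), 'wrist_force': array([-0.88153672,  0.11805689, -0.0165622 ]), 'torque': array([-0.0442383 , -0.0475715 ,  0.00046174]), 'grasp_force': 0.0, 'opening': 0.08490551369337838}
scene {'fx': 401.8511560036526, 'fy': 401.8511560036526, 'cx': 275.5045090085471, 'cy': 210.32363147892443, 'rvec': array([ 2.02008708,  1.09446056, -0.56052898]), 'tvec': array([-0.38699476, -0.17771976,  1.51331777])}
top {'fx': 413.1597819343517, 'fy': 413.1597819343517, 'cx': 281.5565860161494, 'cy': 203.4476152394425, 'rvec': array([ 2.13323659, -2.10601989,  0.20485256]), 'tvec': array([0.10160012, 0.56683488, 1.21898011])}
```

View pics/scene0.png

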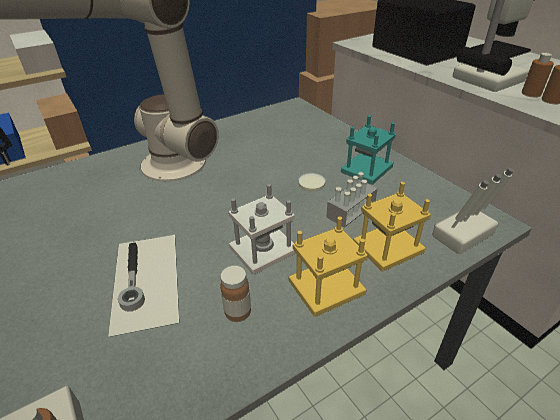

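View pics/top0.png

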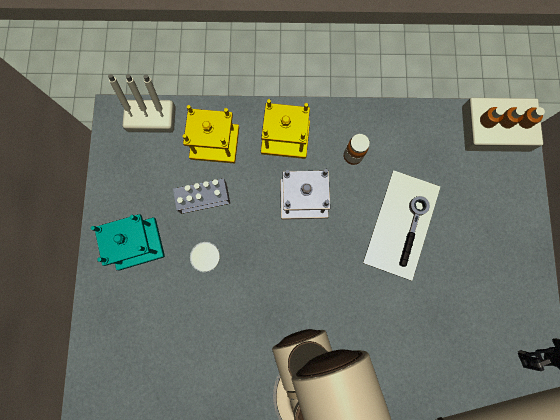

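The white press is at top (306,190) / scene (262,225). The look-alikes are yellow at top (208,130) and (286,125), and teal at (122,240). Only the white one has the colours described. The wrench head is at top (419,205) and its grip at (407,249). I'll confirm both in a crop.

```bash
cat > h.py <<'E'
from workcell import *
import cv2,numpy as np
from scipy.spatial.transform import Rotation as Rn
def ray(n,uv):
    c=get_calibration(n);R=cv2.Rodrigues(c["rvec"])[0];t=np.array(c["tvec"])
    d=R.T@np.array([(uv[0]-c["cx"])/c["fx"],(uv[1]-c["cy"])/c["fy"],1]);return -R.T@t,d
def atz(n,uv,z):
    o,d=ray(n,uv);return o+d*(z-o[2])/d[2]
def proj(n,P):
    c=get_calibration(n);K=np.array([[c["fx"],0,c["cx"]],[0,c["fy"],c["cy"]],[0,0,1.]])
    return cv2.projectPoints(np.array(P,float).reshape(-1,1,3),np.array(c["rvec"]),np.array(c["tvec"]),K,None)[0][:,0]
def wproj(P,o,c):
    Rt=Rn.from_euler('xyz',o["tcp_rot"],degrees=True).as_matrix()
    p=(np.atleast_2d(P)-o["ee_pos"])@Rt            # tool
    T=np.array(c["tool_from_camera"]);p=(p-T[:3,3])@T[:3,:3]
    r=np.hypot(p[:,0],p[:,1]);th=np.arctan2(r,p[:,2])
    return np.c_[c["cx"]+c["fx"]*th*p[:,0]/r,c["cy"]+c["fy"]*th*p[:,1]/r]
def wray(uv,o,c,z):
    x,y=(uv[0]-c["cx"])/c["fx"],(uv[1]-c["cy"])/c["fy"];th=np.hypot(x,y)
    d=np.array([np.sin(th)*x/th,np.sin(th)*y/th,np.cos(th)])
    Rt=Rn.from_euler('xyz',o["tcp_rot"],degrees=True).as_matrix();T=np.array(c["tool_from_camera"])
    d=Rt@T[:3,:3]@d;p=Rt@T[:3,3]+o["ee_pos"];return p+d*(z-p[2])/d[2]
E
python3 - <<'E'
from h import *
a=cv2.imread("pics/top0.png")
cv2.imwrite("pics/crop1.png",cv2.resize(a[150:285,270:450],None,fx=4.4,fy=4.4,interpolation=cv2.INTER_CUBIC))
# press posts tops etc.
for uv,z in [((306,188),.16),((419,205),.027),((407,249),.027)]: print(uv,atz("top",uv,z).round(4))
hsv=cv2.cvtColor(a,cv2.COLOR_BGR2HSV)
print(get_calibration("wrist"))
E
```

```text
(306, 188) [0.5906 0.0397 0.16  ]
(419, 205) [ 0.5715 -0.3241  0.027 ]
(407, 249) [ 0.4327 -0.28    0.027 ]
{'fx': 325.19226210127806, 'fy': 325.19226210127806, 'cx': 281.3085747357515, 'cy': 203.42609190643338, 'tool_from_camera': array([[ 4.91977316e-04, -9.54990679e-01, -2.96635402e-01,
         7.54361263e-02],
       [ 9.99999839e-01,  3.85993239e-04,  4.15854920e-04,
        -1.40188797e-03],
       [-2.82638312e-04, -2.96635559e-01,  9.54990715e-01,
        -1.44371050e-01],
       [ 0.00000000e+00,  0.00000000e+00,  0.00000000e+00,
         1.00000000e+00]])}
```

View pics/crop1.png

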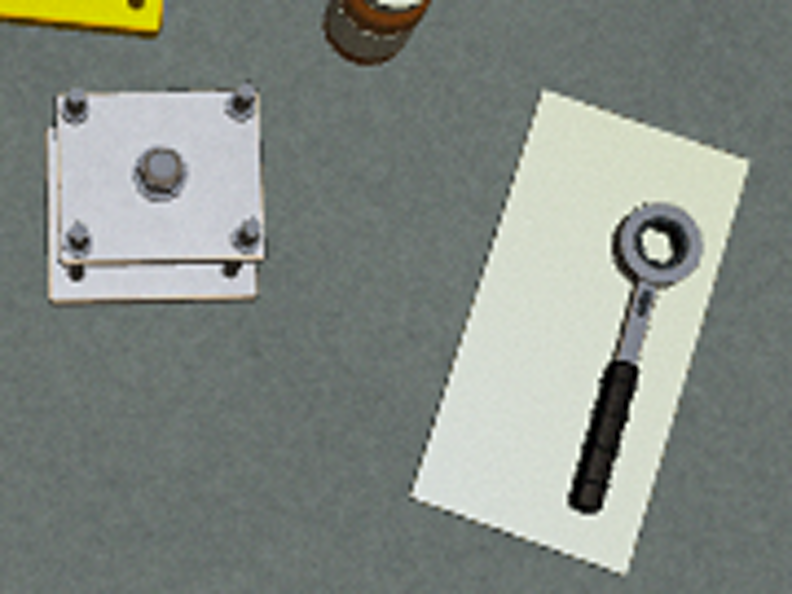

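The crop confirms it: a white press with a grey hex at crop (160,170), and the wrench ring at (657,244) on the white mat. I'll hover over the hex first, then over the wrench at the same relative height, so camera bias cancels.

Call:
servo_tool --pt "8 12 3 0.5" --pt "41.5 56.1 5.3 2.8" --pt "41.5 56.1 5.3 2.8" --pt "41.5 56.1 5.3 2.8" --pt "41.5 56.1 5.3 2.8" --pt "41.5 56.1 5.3 2.8" --pt "41.5 56.1 5.3 2.8" --pt "41.5 56.1 5.3 2.8" --pt "41.5 56.1 5.3 2.8" --pt "41.5 56.1 5.3 2.8" --pt "41.5 56.1 5.3 2.8" --pt "41.5 56.1 5.3 2.8" --pt "41.5 56.1 5.3 2.8" --pt "41.5 56.1 5.3 2.8" --pt "41.5 56.1 5.3 2.8" --pt "41.5 56.1 5.3 2.8" --pt "41.5 56.1 5.3 2.8" --pt "41.5 56.1 5.3 2.8" --pt "41.5 56.1 5.3 2.8" --pt "41.5 56.1 5.3 2.8" --claw 0

```text
time: 1.77
ee_pos: [0.5903, 0.0405, 0.2832]
tcp_rot: [-180.0, -0.1, 162.2]
wrist_force: [0.5, -0.1, 0.6]
opening: 0.0856
grasp_force: 0.0
```

Call:
servo_tool --pt "0 0 0 0" --pt "0 0 0 0"

```text
time: 1.93
ee_pos: [0.5899, 0.0396, 0.2839]
tcp_rot: [-180.0, -0.0, 161.6]
wrist_force: [-0.2, -0.1, 0.1]
opening: 0.0853
grasp_force: 0.0
```

Run:
```python
from h import *
import pickle
o=get_obs();im=camera("wrist");cv2.imwrite("pics/w1.png",im[:,:,::-1]);pickle.dump(o,open("w1.pkl","wb"))
print(o["ee_pos"],o["tcp_rot"],o["q"].round(1))
```

```text
[0.58994558 0.03961986 0.28392256] [-1.79986318e+02 -3.45511355e-02  1.61567776e+02] [  3.8  12.6  24.6 102.    0.   22.3]
```

View pics/w1.png

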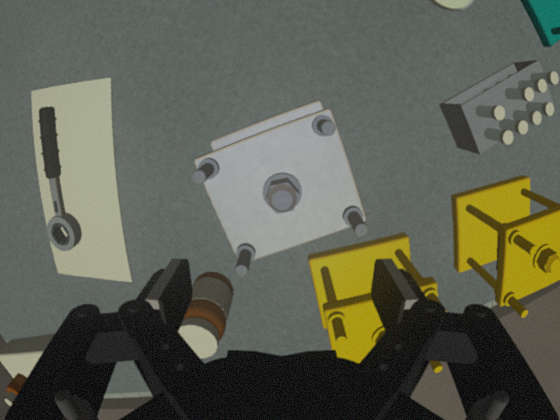

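Call:
servo_tool --pt "-0.9 -18 -6 0" --pt "-1.8 -36.4 -13.6 0" --pt "-1.8 -36.4 -13.6 0" --pt "-1.8 -36.4 -13.6 0" --pt "-1.8 -36.4 -13.6 0" --pt "-1.8 -36.4 -13.6 0" --pt "-1.8 -36.4 -13.6 0" --pt "-1.8 -36.4 -13.6 0" --pt "-1.8 -36.4 -13.6 0" --pt "-1.8 -36.4 -13.6 0" --pt "-1.8 -36.4 -13.6 0" --pt "-1.8 -36.4 -13.6 0" --pt "-1.8 -36.4 -13.6 0"

```text
time: 3.07
ee_pos: [0.5722, -0.3237, 0.149]
tcp_rot: [180.0, 0.0, 161.7]
wrist_force: [0.8, -0.2, -0.1]
opening: 0.0855
grasp_force: 0.0
```

The hex is at (282,193), with the front posts at about (205,168) and (325,125). Now the wrench.

Run:
```python
from h import *
import pickle
o=get_obs();im=camera("wrist");cv2.imwrite("pics/w2.png",im[:,:,::-1]);pickle.dump(o,open("w2.pkl","wb"))
print(o["ee_pos"],o["tcp_rot"])
a=cv2.imread("pics/w1.png")[85:275,185:375];b=cv2.imread("pics/w2.png")[10:270,185:375]
f=3
a=cv2.resize(a,None,fx=f,fy=f,interpolation=3);b=cv2.resize(b,None,fx=2.2,fy=2.2,interpolation=3)
c=np.zeros((600,800,3),np.uint8);
c=np.zeros((572,570+418,3),np.uint8);c[:570,:570]=a;c[:,570:]=b
cv2.imwrite("pics/c2.png",cv2.resize(c,(800,463),interpolation=cv2.INTER_AREA))
```

```text
[ 0.57223552 -0.32365042  0.14904094] [1.79987367e+02 3.82332307e-02 1.61721749e+02]
```

View pics/c2.png

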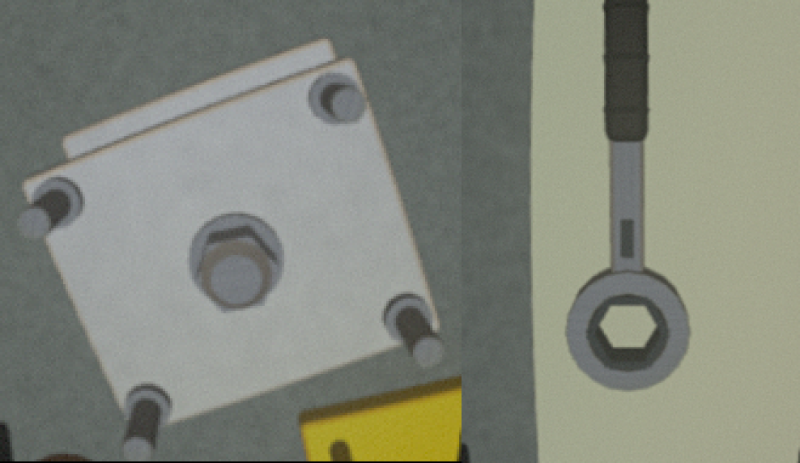

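```bash
cat >> h.py <<'E'
from scipy.ndimage import map_coordinates,gaussian_filter
from scipy.optimize import least_squares
def circ(g,o,c,x0,r,z,span=.005,n=120):
    "edge fit of a level circle: centre (x,y), radius, rms, inliers"
    th=np.arange(n)*2*np.pi/n;ds=np.arange(-span,span,.0002);P=np.array(x0,float)
    for k in range(3):
        e=[]
        for t in th:
            u=np.array([np.cos(t),np.sin(t)]);Q=np.c_[P+np.outer(r+ds,u),np.full(len(ds),z)]
            p=wproj(Q,o,c);v=np.abs(np.gradient(map_coordinates(g,[p[:,1],p[:,0]],order=1)))
            i=v.argmax();e.append(np.r_[P+(r+ds[i])*u,v[i]])
        e=np.array(e);w=e[:,2]>.5*np.median(e[:,2])
        s=least_squares(lambda q:np.hypot(e[w,0]-q[0],e[w,1]-q[1])-q[2],[*P,r],loss="soft_l1",f_scale=.0004)
        P=s.x[:2]
    return s.x.round(5),np.median(np.abs(s.fun)).round(5),w.sum()
E
python3 - <<'E'
from h import *
import pickle
c=get_calibration("wrist")
o1=pickle.load(open("w1.pkl","rb"));o2=pickle.load(open("w2.pkl","rb"))
g=[gaussian_filter(cv2.imread(f"pics/w{i}.png",0).astype(float),.7) for i in(1,2)]
L=lambda X,Y:(185+X/2.429,85+Y/2.429)
R=lambda X,Y:(185+(X-461.5)/1.7814,10+Y/1.7814)
tip=wray(L(236,280),o1,c,.164);col=wray(L(236,262),o1,c,.140)
print("tip",tip,"collar",col)
print("collar fit",circ(g[0],o1,c,col[:2],.018,.140,.003))
m=np.array([[-45,-55,176],[-45,55,176],[45,55,176],[45,-55,176],[-57.5,-67.5,136],[-57.5,67.5,136],[57.5,67.5,136]])/1e3
uv=[L(34,222),L(344,103),L(428,352),L(138,448),L(22,182),L(353,58),L(438,318)]
W=np.array([wray(p,o1,c,z) for p,z in zip(uv,m[:,2])])
def res(q):
    C,S=np.cos(q[2]),np.sin(q[2]);return np.r_[q[0]+C*m[:,0]-S*m[:,1]-W[:,0],q[1]+S*m[:,0]+C*m[:,1]-W[:,1]]
s=least_squares(res,[.59,.04,0],loss="soft_l1",f_scale=.002);print("press",s.x,np.degrees(s.x[2]),(s.fun*1e3).round(1))
rc=wray(R(628,329),o2,c,.027);print("ring",rc)
print("ring fit",circ(g[1],o2,c,rc[:2],.030,.027,.004))
ax=[wray(R(x,y),o2,c,.027)[:2] for x,y in((626.5,130),(627,60),(627.5,10),(627,180))]
print("axis pts",np.array(ax).round(4),[np.degrees(np.arctan2(*(rc[:2]-a)[::-1])).round(2) for a in ax])
E
```

```text
tip [0.59271036 0.04038706 0.164     ] collar [0.59275808 0.04040864 0.14      ]
collar fit (array([0.59169, 0.04045, 0.01836]), np.float64(0.00023), np.int64(120))
press [0.59174566 0.04051563 0.03915416] 2.2433681235526497 [ 0.1  0.4 -1.   0.3 -0.6 -1.7  5.3 -0.1  0.9  0.1 -0.3 -1.6  0.2  0.5]
ring [ 0.57006806 -0.32449939  0.027     ]
ring fit (array([ 0.57083, -0.32521,  0.03021]), np.float64(0.00039), np.int64(120))
axis pts [[ 0.4812 -0.2958]
 [ 0.4501 -0.2853]
 [ 0.4271 -0.2775]
 [ 0.5031 -0.3028]] [np.float64(-17.92), np.float64(-18.11), np.float64(-18.21), np.float64(-17.98)]
```

Run:
```python
from h import *
import pickle
c=get_calibration("wrist");o=pickle.load(open("w1.pkl","rb"));im=cv2.imread("pics/w1.png")
f=9;x0,y0=258,170;out=[]
for s in(None,.1,.25):
    a=cv2.resize(im[y0:y0+50,x0:x0+48][:, :44],None,fx=6,fy=6,interpolation=3)
    if s is not None:
        for z,colr in((.158,(0,0,255)),(.140,(0,255,0))):
            t=np.radians(2.24)-s+np.radians(30+60*np.arange(6));r=.013/np.cos(np.pi/6)
            p=wproj(np.c_[.5920+r*np.cos(t),.0404+r*np.sin(t),np.full(6,z)],o,c)
            cv2.polylines(a,[np.int32(((p-[x0,y0]+.5)*6*8).round())],True,colr,1,cv2.LINE_AA,3)
    out.append(a)
cv2.imwrite("pics/hex.png",np.hstack(out))
```

```text
(no output)
```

View pics/hex.png

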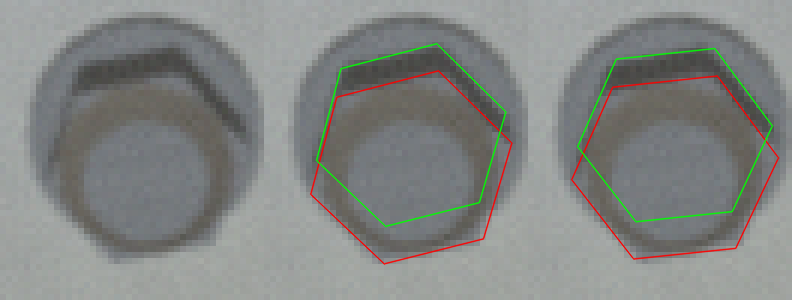

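Estimates so far:
- Spindle: about (0.5924, 0.0403), turned about 9.6°. Press yaw is 2.2°.
- Wrench ring: (0.5706, -0.325). Wrench yaw is -18.3°, which already lines up with the tool.

Next I grasp the grip 140 mm back from the hole.

Call:
servo_tool --pt "-6.7 2.1 -2 0" --pt "-13.4 4.3 -6 0" --pt "-13.4 4.3 -9 0" --pt "-13.4 4.3 -12 0" --pt "-13.4 4.3 -13.5 0" --pt "-13.4 4.3 -14.2 0" --pt "-13.4 4.3 -14.4 0" --pt "-13.4 4.3 -14.4 0"

```text
time: 3.78
ee_pos: [0.4399, -0.2817, 0.0063]
tcp_rot: [-180.0, 0.2, 161.8]
wrist_force: [1.1, 0.1, 0.3]
opening: 0.0852
grasp_force: 0.0
```

Call:
servo_tool --pt "0 0 0 0" --pt "0 0 0 0" --pt "0 0 0 0" --pt "0 0 0 0" --pt "0 0 0 0" --pt "0 0 0 0" --pt "0 0 0 0" --pt "0 0 0 0" --claw 1 --force 110

```text
time: 4.45
ee_pos: [0.4384, -0.2818, 0.0051]
tcp_rot: [-180.0, 0.1, 161.8]
wrist_force: [-0.2, 0.6, 6.1]
opening: 0.0176
grasp_force: 108.6
```

Call:
servo_tool --pt "0 0 0.5 0" --pt "0 0 1.5 0" --pt "0 0 3.5 0" --pt "0 0 6 0" --pt "0 0 9 0" --pt "0 0 12 0" --pt "0 0 15 0" --pt "0 0 18 0" --pt "0 0 20 0" --pt "0 0 20.5 0" --pt "0 0 20.5 0"

```text
time: 5.37
ee_pos: [0.4384, -0.2817, 0.2107]
tcp_rot: [-180.0, 0.1, 161.8]
wrist_force: [0.0, 0.4, -3.6]
opening: 0.0178
grasp_force: 107.7
```

Call:
servo_tool --pt "0 1 0 0.01" --pt "0.2 3 0 0.03" --pt "0.4 6 0 0.05" --pt "0.6 9 0 0.07" --pt "0.8 12 0 0.09" --pt "0.9 15 0 0.1" --pt "1 18 0 0.11" --pt "1.1 21 0 0.13" --pt "1.2 24 0 0.14" --pt "1.3 27 0 0.16" --pt "1.4 30 0 0.17" --pt "1.5 32.5 0 0.18" --pt "1.6 33.7 0 0.188" --pt "1.6 34 0 0.188" --pt "1.6 34 0 0.188" --pt "1.6 34 0 0.188"

```text
time: 6.7
ee_pos: [0.4533, 0.0584, 0.2082]
tcp_rot: [-180.0, -0.1, 172.6]
wrist_force: [-0.6, 0.2, -3.5]
opening: 0.0179
grasp_force: 108.0
```

Run:
```python
from h import *
o=get_obs();print(o["ee_pos"],o["tcp_rot"],o["wrist_force"],o["torque"],o["opening"])
t=camera("top")[:,:,::-1];w=camera("wrist")[:,:,::-1];s=camera("scene")[:,:,::-1]
for n,i in zip("tws",(t,w,s)): cv2.imwrite(f"pics/{n}3.png",i)
a=cv2.resize(t[150:250,250:350],(400,400),interpolation=3);b=cv2.resize(s[150:290,200:340],(400,400),interpolation=3)
cv2.imwrite("pics/c3.png",np.vstack([np.hstack([a,b]),cv2.resize(w[270:],(800,214))[:200]]))
```

```text
[0.45333727 0.05838673 0.20815097] [-1.79961902e+02 -1.07990737e-01  1.72581551e+02] [-0.61320968  0.18168763 -3.49197189] [0.03769646 0.28422638 0.06075189] 0.01790899530089713
```

View pics/c3.png

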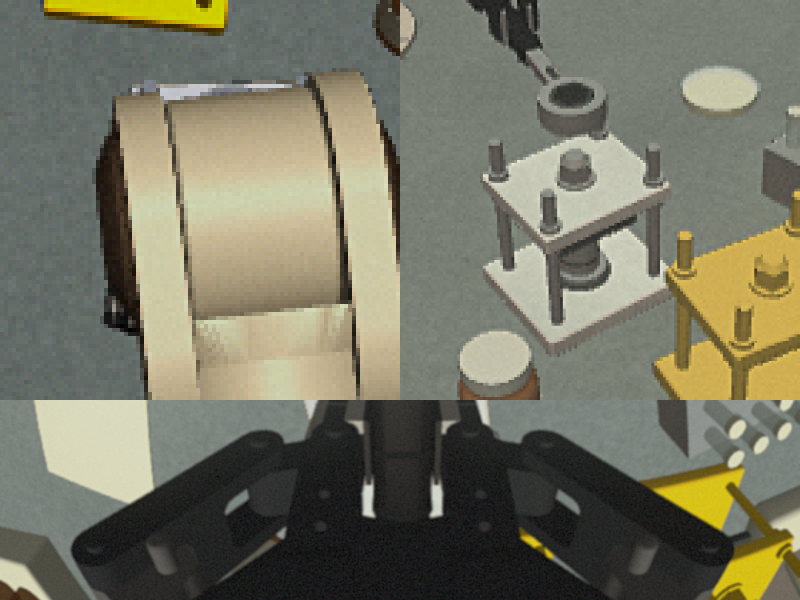

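Run:
```python
from h import *
o=get_obs();y=np.radians(o["tcp_rot"][2]-180);d=np.array([np.cos(y),np.sin(y)])
h=o["ee_pos"][:2]+.1391*d;zu=o["ee_pos"][2]-.0021
print("hole",h,zu)
im=cv2.imread("pics/s3.png");f=5;x0,y0=225,155
a=cv2.resize(im[y0:y0+90,x0:x0+100],None,fx=f,fy=f,interpolation=3);b=a.copy()
t=np.linspace(0,2*np.pi,60)
def C(cx,cy,r,z,col):
    p=proj("scene",np.c_[cx+r*np.cos(t),cy+r*np.sin(t),np.full(60,z)])
    cv2.polylines(b,[np.int32(((p-[x0,y0]+.5)*f*8).round())],True,col,1,cv2.LINE_AA,3)
C(*h,.03,zu+.024,(0,0,255));C(*h,.03,zu,(0,255,0))
C(.5924,.0403,.018,.140,(255,0,0));C(.5924,.0403,.010,.164,(255,0,255))
cv2.imwrite("pics/c4.png",np.hstack([a[:,:390],b[:,:400]]))
```

```text
hole [0.59172064 0.03961268] 0.20682192827683432
```

View pics/c4.png

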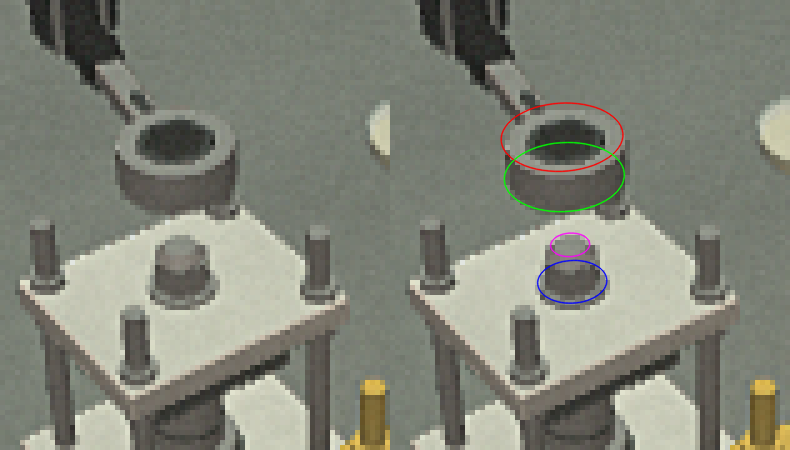

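Call:
servo_tool --pt "0.08 0.07 -1 0" --pt "0.08 0.07 -2 0" --pt "0.08 0.07 -3 0" --pt "0.08 0.07 -3.8 0" --pt "0.08 0.07 -4.2 0" --pt "0.08 0.07 -4.4 0" --pt "0.08 0.07 -4.6 0" --pt "0.08 0.07 -4.8 0" --pt "0.08 0.07 -4.8 0"

```text
time: 7.6
ee_pos: [0.4549, 0.0592, 0.1614]
tcp_rot: [-180.0, 0.0, 172.6]
wrist_force: [-0.1, -0.7, -2.0]
opening: 0.0176
grasp_force: 108.2
```

```bash
cat > st.py <<'E'
from h import *
o=get_obs();y=np.radians(o["tcp_rot"][2]-180);d=np.array([np.cos(y),np.sin(y)])
h=o["ee_pos"][:2]+.1391*d;S=np.array([.5924,.0403]);r=o["ee_pos"][:2]-S;F=o["wrist_force"]
print("t",round(o["time"],2),"tcp",o["ee_pos"].round(4),"rot",o["tcp_rot"].round(2),"hole-S mm",((h-S)*1e3).round(1),"F",F.round(1),"M",o["torque"].round(2),"rxF",round(r[0]*F[1]-r[1]*F[0],2),"wy",round(np.degrees(y),1))
E
python3 st.py
```

```text
t 7.6 tcp [0.4549 0.0592 0.1614] rot [-1.7999e+02  3.0000e-02  1.7256e+02] hole-S mm [0.4 0.9] F [-0.1 -0.7 -2. ] M [-0.16  0.27 -0.04] rxF 0.1 wy -7.4
```

Call:
servo_tool --pt "-0.02 -0.06 -0.1 0" --pt "-0.02 -0.06 -0.3 0" --pt "-0.02 -0.06 -0.5 0" --pt "-0.02 -0.06 -0.6 0" --pt "-0.02 -0.06 -0.6 0"

```text
time: 8.02
ee_pos: [0.4549, 0.0588, 0.1567]
tcp_rot: [180.0, 0.1, 172.6]
wrist_force: [-7.3, 0.1, 9.5]
opening: 0.0178
grasp_force: 109.9
```

```bash
python3 st.py
```

```text
t 8.02 tcp [0.4549 0.0588 0.1567] rot [1.7997e+02 1.3000e-01 1.7257e+02] hole-S mm [0.5 0.5] F [-7.3  0.1  9.5] M [-0.18  0.13 -0.15] rxF 0.12 wy -7.4
```

The hex pushes the wrench toward -x, so I shift that way and keep descending.

Call:
servo_tool --pt "-0.1 -0.02 0 0" --pt "-0.1 -0.02 -0.1 0" --pt "-0.1 -0.02 -0.2 0" --pt "-0.1 -0.02 -0.3 0" --pt "-0.1 -0.02 -0.3 0"

```text
time: 8.43
ee_pos: [0.4539, 0.0585, 0.1535]
tcp_rot: [180.0, 0.1, 172.6]
wrist_force: [-7.3, 0.3, 7.5]
opening: 0.0176
grasp_force: 109.7
```

```bash
python3 st.py
```

```text
t 8.43 tcp [0.4539 0.0585 0.1535] rot [1.7998e+02 1.3000e-01 1.7256e+02] hole-S mm [-0.5  0.2] F [-7.3  0.3  7.5] M [-0.17  0.13 -0.14] rxF 0.09 wy -7.4
```

Call:
servo_tool --pt "-0.08 0 0 0" --pt "-0.08 0 -0.2 0" --pt "-0.08 0 -0.4 0" --pt "-0.08 0 -0.6 0" --pt "-0.08 0 -0.6 0"

```text
time: 8.85
ee_pos: [0.4528, 0.0584, 0.1468]
tcp_rot: [-180.0, 0.0, 172.5]
wrist_force: [-3.3, -1.1, 4.3]
opening: 0.018
grasp_force: 109.1
```

```bash
python3 st.py
```

```text
t 8.85 tcp [0.4528 0.0584 0.1468] rot [-1.7999e+02  5.0000e-02  1.7255e+02] hole-S mm [-1.7  0. ] F [-3.3 -1.1  4.3] M [-0.27  0.34 -0.2 ] rxF 0.22 wy -7.5
```

Call:
servo_tool --pt "-0.03 -0.01 -0.1 0" --pt "-0.03 -0.01 -0.2 0" --pt "-0.03 -0.01 -0.3 0" --pt "-0.03 -0.01 -0.4 0" --pt "-0.03 -0.01 -0.47 0" --pt "-0.03 -0.01 -0.47 0"

```text
time: 9.35
ee_pos: [0.4526, 0.0583, 0.1423]
tcp_rot: [180.0, 0.1, 172.6]
wrist_force: [-6.8, -0.7, 7.9]
opening: 0.0177
grasp_force: 109.8
```

```bash
python3 st.py
python3 - <<'E'
from h import *
s=camera("scene")[:,:,::-1];cv2.imwrite("pics/s4.png",s)
cv2.imwrite("pics/c5.png",cv2.resize(s[155:275,205:325],(600,600),interpolation=3))
E
```

```text
t 9.35 tcp [0.4526 0.0583 0.1423] rot [1.8000e+02 6.0000e-02 1.7255e+02] hole-S mm [-1.9 -0. ] F [-6.8 -0.7  7.9] M [-0.32  0.26 -0.29] rxF 0.22 wy -7.4
```

View pics/c5.png

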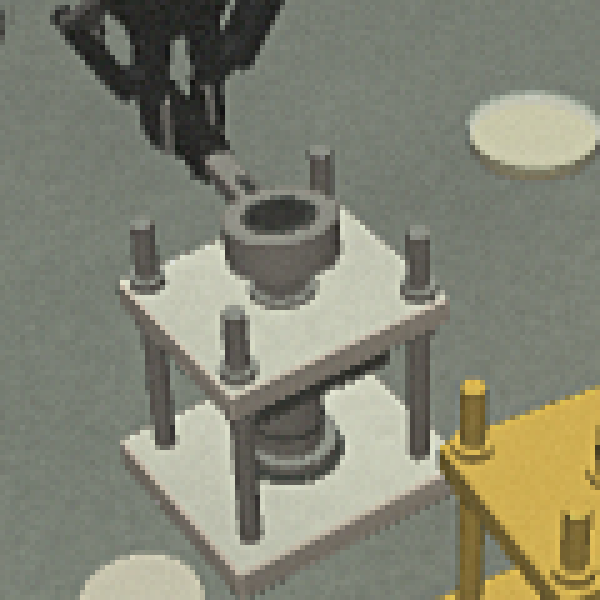

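Run:
```python
from h import *
for z in(.164,.170,.176,.182,.188): print(z,proj("scene",[[.5915,.0403,z]]).round(1),"crop",((proj("scene",[[.5915,.0403,z]])-[205,155])*5).round(0))
print(proj("scene",[[.5917,.0396,.2308]]), "seen then 260.4,183.4")
```

```text
0.164 [[260.2 203.2]] crop [[276. 241.]]
0.17 [[260.1 201.3]] crop [[276. 232.]]
0.176 [[260.  199.4]] crop [[275. 222.]]
0.182 [[259.9 197.5]] crop [[275. 213.]]
0.188 [[259.8 195.6]] crop [[274. 203.]]
[[258.80120008 181.68604051]] seen then 260.4,183.4
```

The crop shows the ring's top at (282,215), which puts its underside near z=0.161. So it is riding on the hex tip and the wrench has tilted in the pads; it is not seated. I'll refine the spindle position before redoing this.

```bash
sed -i 's/def circ(g,o,c,x0,r,z,span=.005,n=120):/def circ(g,o,c,x0,r,z,span=.005,n=120,pf=None):/; s/p=wproj(Q,o,c);v/p=(pf or (lambda Q:wproj(Q,o,c)))(Q);v/' h.py
python3 - <<'E'
from h import *
import pickle
c=get_calibration("wrist");o=pickle.load(open("w1.pkl","rb"))
g=gaussian_filter(cv2.imread("pics/w1.png",0).astype(float),.6)
for x in(.5915,.5925):
    print("collar",circ(g,o,c,(x,.0404),.018,.140,.0025),"tip",circ(g,o,c,(x,.0404),.0105,.164,.0025))
G=gaussian_filter(cv2.imread("pics/s3.png",0).astype(float),.5);pf=lambda Q:proj("scene",Q)
for dx,dy in((0,0),(.002,.002)):
  print("ring",circ(G,0,0,(.5955+dx,.0396+dy),.030,.2308,.008,pf=pf),"collar",circ(G,0,0,(.594+dx,.041+dy),.018,.140,.006,pf=pf))
  b=.003
print(wray((282,193),o,c,.164))
# post tops fit
for m in((-45,-55),(-45,55),(45,55),(45,-55)):
    q=np.radians(2.24);p=(.5918+(np.cos(q)*m[0]-np.sin(q)*m[1])/1e3,.0404+(np.sin(q)*m[0]+np.cos(q)*m[1])/1e3)
    f=circ(g,o,c,p,.006,.176,.003);print("post",np.round((f[0][:2]-p)*1e3,2),f)
E
```

```text
collar (array([0.59197, 0.04052, 0.01839]), np.float64(0.00029), np.int64(120)) tip (array([0.59392, 0.03976, 0.01017]), np.float64(0.00054), np.int64(116))
collar (array([0.59196, 0.04052, 0.01838]), np.float64(0.00029), np.int64(120)) tip (array([0.59392, 0.0397 , 0.01018]), np.float64(0.00053), np.int64(116))
ring (array([0.60072, 0.035  , 0.02626]), np.float64(0.00109), np.int64(115)) collar (array([0.59732, 0.0381 , 0.01857]), np.float64(0.00062), np.int64(99))
ring (array([0.6033 , 0.03798, 0.02497]), np.float64(0.00104), np.int64(101)) collar (array([0.59733, 0.0381 , 0.01855]), np.float64(0.00065), np.int64(99))
[0.58682441 0.04238935 0.164     ]
post [0.42 0.06] (array([ 0.5494 , -0.01626,  0.00575]), np.float64(0.00026), np.int64(106))
post [0.31 1.12] (array([0.54499, 0.09472, 0.00618]), np.float64(0.00048), np.int64(118))
post [0.73 0.  ] (array([0.63535, 0.09712, 0.00555]), np.float64(0.00024), np.int64(120))
post [ 0.08 -0.34] (array([ 0.639  , -0.01314,  0.00521]), np.float64(0.00019), np.int64(109))
```

Call:
servo_tool --pt "0 0 0.5 0" --pt "0 0 1.5 0" --pt "0 0 3 0" --pt "0 0 5 0" --pt "0 0 6.5 0" --pt "0 0 7 0" --pt "0 0 7 0"

```text
time: 9.98
ee_pos: [0.4531, 0.0585, 0.2127]
tcp_rot: [180.0, 0.1, 172.6]
wrist_force: [-0.2, -0.5, -4.2]
opening: 0.0177
grasp_force: 108.1
```

```bash
python3 st.py
python3 - <<'E'
from h import *
s=camera("scene")[:,:,::-1];cv2.imwrite("pics/s5.png",s)
s=s.copy();G=gaussian_filter(s[:,:,1].astype(float),.5);pf=lambda Q:proj("scene",Q)
for z in(.225,.230,.235,.24,.245,.25): print(z,circ(G,0,0,(.5935,.0405),.030,z,.008,pf=pf))
E
```

```text
t 9.98 tcp [0.4531 0.0585 0.2127] rot [1.7997e+02 1.0000e-01 1.7257e+02] hole-S mm [-1.4  0.2] F [-0.2 -0.5 -4.2] M [0.03 0.26 0.  ] rxF 0.07 wy -7.4
0.225 (array([0.596  , 0.04252, 0.0295 ]), np.float64(0.00282), np.int64(102))
0.23 (array([0.59185, 0.0432 , 0.03352]), np.float64(0.00225), np.int64(94))
0.235 (array([0.59439, 0.04224, 0.03256]), np.float64(0.0023), np.int64(96))
0.24 (array([0.59987, 0.03965, 0.0319 ]), np.float64(0.00225), np.int64(94))
0.245 (array([0.58921, 0.03934, 0.02446]), np.float64(0.00106), np.int64(109))
0.25 (array([0.59567, 0.03593, 0.02431]), np.float64(0.00074), np.int64(112))
```

Call:
servo_tool --pt "0 -1 0 -0.01" --pt "-0.2 -4 0 -0.03" --pt "-0.4 -8 0 -0.05" --pt "-0.6 -12 0 -0.07" --pt "-0.8 -16 0 -0.09" --pt "-1 -20 0 -0.11" --pt "-1.1 -24 -1 -0.13" --pt "-1.3 -28 -3 -0.16" --pt "-1.4 -31 -6 -0.18" --pt "-1.5 -33 -9 -0.188" --pt "-1.5 -34 -12 -0.188" --pt "-1.5 -34 -15 -0.188" --pt "-1.5 -34 -17 -0.188" --pt "-1.5 -34 -18.5 -0.188" --pt "-1.5 -34 -19.2 -0.188" --pt "-1.5 -34 -19.8 -0.188" --pt "-1.5 -34 -20.3 -0.188" --pt "-1.5 -34 -20.6 -0.188" --pt "-1.5 -34 -20.7 -0.188" --pt "-1.5 -34 -20.7 -0.188"

```text
time: 11.7
ee_pos: [0.4382, -0.2818, 0.0064]
tcp_rot: [-180.0, 0.1, 161.8]
wrist_force: [-2.6, 3.3, 6.7]
opening: 0.0178
grasp_force: 110.1
```

Call:
servo_tool --pt "0 0 0 0" --pt "0 0 0 0" --pt "0 0 0 0" --pt "0 0 0 0" --pt "0 0 0 0" --pt "0 0 0 0" --pt "0 0 2 0" --pt "1 -0.3 4 0" --pt "4 -1.2 8 0" --pt "8 -2.6 12 0" --pt "12 -3.9 14 0" --pt "13.3 -4.3 14.3 0" --pt "13.3 -4.3 14.3 0" --pt "13.3 -4.3 14.3 0" --pt "13.3 -4.3 14.3 0" --pt "13.3 -4.3 14.3 0" --claw 0

```text
time: 13.03
ee_pos: [0.5693, -0.3241, 0.1468]
tcp_rot: [180.0, -0.1, 161.8]
wrist_force: [-0.7, -0.3, -0.1]
opening: 0.0853
grasp_force: 0.0
```

Run:
```python
from h import *
import pickle
o=get_obs();im=camera("wrist");cv2.imwrite("pics/w6.png",im[:,:,::-1]);pickle.dump(o,open("w6.pkl","wb"))
print(o["time"],o["ee_pos"],o["tcp_rot"],o["wrist_force"])
c=get_calibration("wrist")
def hexfit(g,o,x0,af,z,yaw0,span=.003):
    ds=np.arange(-span,span,.0002);P=np.array([*x0,yaw0],float)
    for k in range(4):
        E=[]
        for j in range(6):
            t=P[2]+j*np.pi/3;n=np.array([np.cos(t),np.sin(t)]);m=np.array([-n[1],n[0]])
            for u in np.linspace(-.6,.6,15)*af/2*np.tan(np.pi/6):
                Q=np.c_[P[:2]+np.outer(af/2+ds,n)+u*m,np.full(len(ds),z)];p=wproj(Q,o,c)
                v=np.abs(np.gradient(map_coordinates(g,[p[:,1],p[:,0]],order=1)));i=v.argmax()
                E.append([*Q[i,:2],v[i],j])
        E=np.array(E);w=E[:,2]>.4*np.median(E[:,2])
        def f(q):
            t=q[2]+E[w,3]*np.pi/3;return (E[w,0]-q[0])*np.cos(t)+(E[w,1]-q[1])*np.sin(t)-af/2
        s=least_squares(f,P,loss="soft_l1",f_scale=.0003);P=s.x
    return s.x[:2].round(5),np.degrees(s.x[2]).round(2),np.median(np.abs(s.fun)).round(5),w.sum()
for n in("w2","w6"):
    o=pickle.load(open(n+".pkl","rb"));g=gaussian_filter(cv2.imread(f"pics/{n}.png",0).astype(float),.6)
    r=circ(g,o,c,(.5705,-.325),.030,.027,.004);print(n,"ring",r)
    print(" hole top",hexfit(g,o,(.5705,-.325),.0276,.027,np.radians(-18.2)),"bot",hexfit(g,o,(.5705,-.325),.0276,.003,np.radians(-18.2),.002))
    # handle centreline: edges across neck/grip
    h=r[0][:2];A=[]
    for dist in np.arange(.095,.19,.005):
        best=[]
        u=np.array([np.cos(np.radians(-18.2)),np.sin(np.radians(-18.2))]);m=np.array([-u[1],u[0]]);ts=np.arange(-.016,.016,.0002)
        Q=np.c_[h-dist*u+np.outer(ts,m),np.full(len(ts),.020)];p=wproj(Q,o,c);v=np.gradient(map_coordinates(g,[p[:,1],p[:,0]],order=1))
        A.append([dist,(ts[v.argmin()]+ts[v.argmax()])/2,ts[v.argmax()]-ts[v.argmin()]])
    A=np.array(A);k=np.polyfit(A[:,0],A[:,1],1);print(" axis slope deg",np.degrees(k[0]),"->yaw",-18.2-np.degrees(k[0]),"off at .115/.14 mm",np.polyval(k,[.115,.14])*1e3,"w",np.median(A[:,2]))
o=pickle.load(open("w1.pkl","rb"));g=gaussian_filter(cv2.imread("pics/w1.png",0).astype(float),.6)
print("hex158",hexfit(g,o,(.592,.0405),.026,.158,np.radians(2.2-9.6),.002),"hex140",hexfit(g,o,(.592,.0405),.026,.140,np.radians(2.2-9.6),.002))
```

```text
13.0333 [ 0.56928674 -0.32414386  0.14675128] [ 1.79982846e+02 -1.05725544e-01  1.61784319e+02] [-0.69021    -0.26426786 -0.0704766 ]
w2 ring (array([ 0.57082, -0.32521,  0.03021]), np.float64(0.00039), np.int64(120))
 hole top (array([ 0.57165, -0.32557]), np.float64(-17.88), np.float64(0.00024), np.int64(67)) bot (array([ 0.57222, -0.32578]), np.float64(-18.03), np.float64(0.00022), np.int64(90))
 axis slope deg -9.410580487745136 ->yaw -8.789419512254863 off at .115/.14 mm [ 0.23245614 -3.87368421] w 0.020399999999999877
w6 ring (array([ 0.57106, -0.32509,  0.03023]), np.float64(0.00038), np.int64(120))
 hole top (array([ 0.57184, -0.32533]), np.float64(-17.97), np.float64(0.00018), np.int64(68)) bot (array([ 0.57254, -0.32569]), np.float64(-17.76), np.float64(0.00036), np.int64(87))
 axis slope deg -7.6896967241241505 ->yaw -10.510303275875849 off at .115/.14 mm [ 0.96578947 -2.38947368] w 0.020399999999999877
hex158 (array([0.59198, 0.04041]), np.float64(-4.49), np.float64(0.00037), np.int64(90)) hex140 (array([0.59214, 0.03995]), np.float64(-7.81), np.float64(0.00042), np.int64(80))
```

Call:
servo_tool --pt "-5 1.6 -2 0" --pt "-9 2.9 -5 0" --pt "-10.7 3.45 -8 0" --pt "-10.7 3.45 -11 0" --pt "-10.7 3.45 -13 0" --pt "-10.7 3.45 -13.9 0" --pt "-10.7 3.45 -14.1 0" --pt "-10.7 3.45 -14.1 0" --pt "-10.7 3.45 -14.1 0"

```text
time: 13.83
ee_pos: [0.4645, -0.2907, 0.0084]
tcp_rot: [-180.0, 0.1, 161.8]
wrist_force: [-0.8, -0.2, 0.6]
opening: 0.0857
grasp_force: 0.0
```

Call:
servo_tool --pt "0 0 0 0" --pt "0 0 0 0" --pt "0 0 0 0" --pt "0 0 0 0" --pt "0 0 0 0" --pt "0 0 0 0" --pt "0 0 0 0" --pt "0 0 0 0" --claw 1 --force 120

```text
time: 14.5
ee_pos: [0.4636, -0.2903, 0.0072]
tcp_rot: [-180.0, 0.0, 161.8]
wrist_force: [-1.2, 0.3, 5.6]
opening: 0.0174
grasp_force: 118.5
```

```bash
python3 st.py
```

```text
t 14.5 tcp [ 0.4636 -0.2903  0.0072] rot [-1.7998e+02  3.0000e-02  1.6178e+02] hole-S mm [   3.3 -374.1] F [-1.2  0.3  5.6] M [ 0.01  0.35 -0.13] rxF -0.45 wy -18.2
```

Call:
servo_tool --pt "0 0 0.5 0" --pt "0 0 1.5 0" --pt "0 0 3.5 0" --pt "0 0 6.5 0" --pt "0 0 9.5 0" --pt "0 0 12.5 0" --pt "0 0 15.5 0" --pt "0 0 18 0" --pt "0 0 19.5 0" --pt "0 1 20 0.01" --pt "0.2 4 20 0.03" --pt "0.4 8 20 0.05" --pt "0.6 12 20 0.07" --pt "0.8 16 20 0.09" --pt "0.9 20 20 0.11" --pt "1.1 24 20 0.13" --pt "1.3 28 20 0.16" --pt "1.4 31 20 0.18" --pt "1.54 33.5 20 0.192" --pt "1.54 34.45 20 0.192"

```text
time: 16.17
ee_pos: [0.4779, 0.0577, 0.2058]
tcp_rot: [180.0, -0.1, 173.0]
wrist_force: [0.2, -0.3, -3.4]
opening: 0.0179
grasp_force: 118.0
```

Call:
servo_tool --pt "0 0 0 0" --pt "0 0 0 0"

```text
time: 16.33
ee_pos: [0.4783, 0.0547, 0.2061]
tcp_rot: [-180.0, -0.1, 172.9]
wrist_force: [0.5, -0.1, -3.1]
opening: 0.0174
grasp_force: 117.9
```

```bash
sed -i 's/.1391\*d/.1138*d+.0005*np.array([-d[1],d[0]])/; s/\[.5924,.0403\]/[.5920,.0404]/; s/print("t"/print("und",round(o["ee_pos"][2]-.0042,4),"t"/' st.py; python3 st.py
```

```text
und 0.2019 t 16.33 tcp [0.4783 0.0547 0.2061] rot [-1.7997e+02 -6.0000e-02  1.7287e+02] hole-S mm [-0.7  0.6] F [ 0.5 -0.1 -3.1] M [ 0.02  0.22 -0.02] rxF -0.0 wy -7.1
```

Call:
servo_tool --pt "0.05 -0.03 -1 0" --pt "0.05 -0.03 -2.2 0" --pt "0.05 -0.03 -3.2 0" --pt "0.05 -0.03 -3.8 0" --pt "0.05 -0.03 -4.1 0" --pt "0.05 -0.03 -4.2 0" --pt "0.05 -0.03 -4.2 0" --pt "0.05 -0.03 -4.2 0"

```text
time: 17.0
ee_pos: [0.4796, 0.054, 0.165]
tcp_rot: [180.0, 0.0, 172.8]
wrist_force: [0.4, 0.8, -2.3]
opening: 0.0174
grasp_force: 118.0
```

```bash
python3 st.py
```

```text
und 0.1608 t 17.0 tcp [0.4796 0.054  0.165 ] rot [1.7999e+02 4.0000e-02 1.7278e+02] hole-S mm [ 0.6 -0.2] F [ 0.4  0.8 -2.3] M [0.01 0.18 0.02] rxF -0.09 wy -7.2
```

Call:
servo_tool --pt "-0.07 0.02 -0.1 0" --pt "-0.07 0.02 -0.2 0" --pt "-0.07 0.02 -0.3 0" --pt "-0.07 0.02 -0.4 0" --pt "-0.07 0.02 -0.4 0"

```text
time: 17.42
ee_pos: [0.4786, 0.0543, 0.1604]
tcp_rot: [-180.0, -0.0, 172.8]
wrist_force: [0.2, -0.2, -3.4]
opening: 0.0176
grasp_force: 118.0
```

```bash
python3 st.py
```

```text
und 0.1562 t 17.42 tcp [0.4786 0.0543 0.1604] rot [-1.800e+02 -1.000e-02  1.728e+02] hole-S mm [-0.4  0.1] F [ 0.2 -0.2 -3.4] M [ 0.09  0.18 -0.05] rxF 0.02 wy -7.2
```

It has gone past the prism's top edge with no force, so I keep going down.

Call:
servo_tool --pt "0 0 -0.2 0" --pt "0 0 -0.4 0" --pt "0 0 -0.6 0" --pt "0 0 -0.8 0" --pt "0 0 -0.8 0"

```text
time: 17.83
ee_pos: [0.4785, 0.0543, 0.152]
tcp_rot: [-180.0, -0.0, 172.8]
wrist_force: [-0.9, -0.7, -3.4]
opening: 0.0177
grasp_force: 118.0
```

```bash
python3 st.py
```

```text
und 0.1478 t 17.83 tcp [0.4785 0.0543 0.152 ] rot [-1.7999e+02 -4.0000e-02  1.7279e+02] hole-S mm [-0.5  0.1] F [-0.9 -0.7 -3.4] M [ 0.08  0.14 -0.01] rxF 0.09 wy -7.2
```

Call:
servo_tool --pt "0 0 -0.2 0" --pt "0 0 -0.4 0" --pt "0 0 -0.55 0" --pt "0 0 -0.68 0" --pt "0 0 -0.76 0" --pt "0 0 -0.76 0"

```text
time: 18.33
ee_pos: [0.4786, 0.0543, 0.1448]
tcp_rot: [-180.0, -0.0, 172.8]
wrist_force: [-0.4, 0.3, -3.3]
opening: 0.0173
grasp_force: 118.0
```

```bash
python3 st.py
```

```text
und 0.1406 t 18.33 tcp [0.4786 0.0543 0.1448] rot [-1.8000e+02 -2.0000e-02  1.7279e+02] hole-S mm [-0.4  0.1] F [-0.4  0.3 -3.3] M [0.01 0.16 0.03] rxF -0.03 wy -7.2
```

```bash
cat > arc.py <<'E'
import sys
from h import *
# python3 arc.py yaw1 n : rows from the present pose to wrench yaw1 about spindle
o=get_obs();S=np.array([.5918,.0404]);y0=o["tcp_rot"][2]-180;y0+=360*(y0<-180)
v=o["ee_pos"][:2]-S
for f in (np.arange(int(sys.argv[2]))+1)/int(sys.argv[2]):
    a=np.radians((float(sys.argv[1])-y0)*f);d=Rn.from_euler('z',a).as_matrix()[:2,:2]@v-v
    print("[%.2f, %.2f, 0, %.3f]"%(*(d*100),a),end=", ")
E
python3 arc.py 35 14
```

```text
[-0.06, -0.60, 0, 0.053], [-0.08, -1.20, 0, 0.105], [-0.08, -1.80, 0, 0.158], [-0.04, -2.40, 0, 0.210], [0.03, -2.99, 0, 0.263], [0.13, -3.58, 0, 0.316], [0.26, -4.17, 0, 0.368], [0.42, -4.75, 0, 0.421], [0.61, -5.32, 0, 0.474], [0.83, -5.87, 0, 0.526], [1.09, -6.42, 0, 0.579], [1.36, -6.95, 0, 0.631], [1.67, -7.47, 0, 0.684], [2.00, -7.96, 0, 0.737],
```

Call:
servo_tool --pt "0 0 -0.06 0" --pt "0 0 -0.1 0" --pt "0 0 -0.1 0"

```text
time: 18.58
ee_pos: [0.4787, 0.0543, 0.144]
tcp_rot: [180.0, 0.0, 172.8]
wrist_force: [-0.0, 0.9, -2.7]
opening: 0.0175
grasp_force: 118.0
```

Call:
servo_tool --pt "0 0 -0.06 0" --pt "-0.06 -0.6 -0.06 0.053" --pt "-0.08 -1.2 -0.06 0.105" --pt "-0.08 -1.8 -0.06 0.158" --pt "-0.04 -2.4 -0.06 0.21" --pt "0.03 -2.99 -0.06 0.263" --pt "0.13 -3.58 -0.06 0.316" --pt "0.26 -4.17 -0.06 0.368" --pt "0.42 -4.75 -0.06 0.421" --pt "0.61 -5.32 -0.06 0.474" --pt "0.83 -5.87 -0.06 0.526" --pt "1.09 -6.42 -0.06 0.579" --pt "1.36 -6.95 -0.06 0.631" --pt "1.67 -7.47 -0.06 0.684" --pt "2.0 -7.96 -0.06 0.737" --pt "2.0 -7.96 -0.06 0.737" --pt "2.0 -7.96 -0.06 0.737"

```text
time: 20.0
ee_pos: [0.4984, -0.0261, 0.1436]
tcp_rot: [-180.0, -0.1, -145.0]
wrist_force: [-3.9, -4.5, 0.5]
opening: 0.0176
grasp_force: 118.4
```

```bash
python3 st.py; python3 arc.py -30 18
```

```text
und 0.1394 t 20.0 tcp [ 0.4984 -0.0261  0.1436] rot [-1.7997e+02 -7.0000e-02 -1.4502e+02] hole-S mm [-0.7 -0.9] F [-3.9 -4.5  0.5] M [-0.7   0.66 -0.11] rxF 0.16 wy -325.0
[-0.40, 0.60, 0, -0.063], [-0.76, 1.23, 0, -0.126], [-1.08, 1.87, 0, -0.189], [-1.36, 2.54, 0, -0.252], [-1.60, 3.22, 0, -0.315], [-1.80, 3.92, 0, -0.378], [-1.95, 4.62, 0, -0.441], [-2.05, 5.34, 0, -0.504], [-2.11, 6.06, 0, -0.567], [-2.12, 6.78, 0, -0.630], [-2.09, 7.50, 0, -0.693], [-2.02, 8.22, 0, -0.756], [-1.90, 8.93, 0, -0.819], [-1.73, 9.64, 0, -0.882], [-1.52, 10.33, 0, -0.945], [-1.27, 11.00, 0, -1.008], [-0.97, 11.66, 0, -1.071], [-0.64, 12.30, 0, -1.134],
```

It slips freely and is seated with a light down-load. Now the first drive stroke, which can't reach the die: 65° is under the 1.2 rad needed.

Call:
servo_tool --pt "-0.43 0.58 0 -0.063" --pt "-0.79 1.21 0 -0.126" --pt "-1.11 1.85 0 -0.189" --pt "-1.39 2.52 0 -0.252" --pt "-1.63 3.2 0 -0.315" --pt "-1.83 3.9 0 -0.378" --pt "-1.98 4.6 0 -0.441" --pt "-2.08 5.32 0 -0.504" --pt "-2.14 6.04 0 -0.567" --pt "-2.15 6.76 0 -0.63" --pt "-2.12 7.5 0 -0.693" --pt "-2.05 8.22 0 -0.756" --pt "-1.93 8.93 0 -0.819" --pt "-1.76 9.64 0 -0.882" --pt "-1.55 10.33 0 -0.945" --pt "-1.3 11 0 -1.008" --pt "-1 11.66 0 -1.071" --pt "-0.67 12.3 0 -1.134" --pt "-0.67 12.3 0 -1.134"

```text
time: 21.58
ee_pos: [0.4932, 0.0974, 0.1435]
tcp_rot: [-179.9, 0.2, 149.8]
wrist_force: [3.5, -7.7, -1.6]
opening: 0.0173
grasp_force: 118.1
```

```bash
python3 st.py; python3 arc.py 35 16
```

```text
und 0.1393 t 21.58 tcp [0.4932 0.0974 0.1435] rot [-1.7994e+02  1.7000e-01  1.4979e+02] hole-S mm [-0.2  0.1] F [ 3.5 -7.7 -1.6] M [-1.56 -0.69 -0.17] rxF 0.56 wy -30.2
[-0.38, -0.71, 0, 0.071], [-0.71, -1.46, 0, 0.142], [-0.98, -2.22, 0, 0.213], [-1.20, -3.00, 0, 0.285], [-1.37, -3.79, 0, 0.356], [-1.47, -4.59, 0, 0.427], [-1.52, -5.40, 0, 0.498], [-1.52, -6.21, 0, 0.569], [-1.45, -7.02, 0, 0.640], [-1.33, -7.82, 0, 0.711], [-1.15, -8.61, 0, 0.783], [-0.92, -9.38, 0, 0.854], [-0.63, -10.14, 0, 0.925], [-0.28, -10.87, 0, 0.996], [0.11, -11.58, 0, 1.067], [0.55, -12.26, 0, 1.138],
```

Call:
servo_tool --pt "-0.38 -0.71 -0.03 0.071" --pt "-0.71 -1.46 -0.03 0.142" --pt "-0.98 -2.22 -0.03 0.213" --pt "-1.2 -3 -0.03 0.285" --pt "-1.37 -3.79 -0.03 0.356" --pt "-1.47 -4.59 -0.03 0.427" --pt "-1.52 -5.4 -0.03 0.498" --pt "-1.52 -6.21 -0.03 0.569" --pt "-1.45 -7.02 -0.03 0.64" --pt "-1.33 -7.82 -0.03 0.711" --pt "-1.15 -8.61 -0.03 0.783" --pt "-0.92 -9.38 -0.03 0.854" --pt "-0.63 -10.14 -0.03 0.925" --pt "-0.28 -10.87 -0.03 0.996" --pt "0.11 -11.58 -0.03 1.067" --pt "0.55 -12.26 -0.03 1.138" --pt "0.55 -12.26 -0.03 1.138"

```text
time: 23.0
ee_pos: [0.4982, -0.0264, 0.1434]
tcp_rot: [-179.9, 0.0, -144.6]
wrist_force: [-0.9, -2.8, -0.7]
opening: 0.0174
grasp_force: 118.5
```

```bash
python3 st.py; python3 arc.py -31 18
```

```text
und 0.1392 t 23.0 tcp [ 0.4982 -0.0264  0.1434] rot [-179.9     0.   -144.61] hole-S mm [-1.3 -0.4] F [-0.9 -2.8 -0.7] M [-0.53  0.11 -0.22] rxF 0.2 wy -324.6
[-0.41, 0.62, 0, -0.064], [-0.78, 1.26, 0, -0.129], [-1.11, 1.92, 0, -0.193], [-1.39, 2.60, 0, -0.257], [-1.63, 3.30, 0, -0.322], [-1.83, 4.02, 0, -0.386], [-1.97, 4.74, 0, -0.451], [-2.07, 5.47, 0, -0.515], [-2.13, 6.21, 0, -0.579], [-2.13, 6.95, 0, -0.644], [-2.09, 7.69, 0, -0.708], [-2.00, 8.42, 0, -0.772], [-1.87, 9.15, 0, -0.837], [-1.68, 9.87, 0, -0.901], [-1.46, 10.57, 0, -0.966], [-1.18, 11.26, 0, -1.030], [-0.87, 11.93, 0, -1.094], [-0.51, 12.57, 0, -1.159],
```

Call:
servo_tool --pt "-0.41 0.62 0 -0.064" --pt "-0.78 1.26 0 -0.129" --pt "-1.11 1.92 0 -0.193" --pt "-1.39 2.6 0 -0.257" --pt "-1.63 3.3 0 -0.322" --pt "-1.83 4.02 0 -0.386"

```text
time: 23.5
ee_pos: [0.4802, 0.0146, 0.1437]
tcp_rot: [-179.8, 0.1, -167.2]
wrist_force: [7.0, -8.3, -2.9]
opening: 0.0174
grasp_force: 118.2
```

```bash
python3 st.py
```

```text
und 0.1395 t 23.5 tcp [0.4802 0.0146 0.1437] rot [-1.7983e+02  1.4000e-01 -1.6719e+02] hole-S mm [-1.  -0.1] F [ 7.  -8.3 -2.9] M [-1.48 -1.26 -0.42] rxF 1.11 wy -347.2
```

Call:
servo_tool --pt "-0.14 0.72 0 -0.065" --pt "-0.24 1.45 0 -0.129" --pt "-0.3 2.19 0 -0.193"

```text
time: 23.75
ee_pos: [0.4775, 0.0365, 0.1437]
tcp_rot: [-179.9, 0.2, -178.2]
wrist_force: [7.8, -8.4, -3.7]
opening: 0.0173
grasp_force: 118.1
```

```bash
python3 st.py
```

```text
und 0.1395 t 23.75 tcp [0.4775 0.0365 0.1437] rot [-179.85    0.2  -178.24] hole-S mm [-0.8  0.1] F [ 7.8 -8.4 -3.7] M [-1.65 -1.59 -0.39] rxF 0.99 wy -358.2
```

```bash
sed -i 's/,"wy"/,"T",round(r[0]*F[1]-r[1]*F[0]+o["torque"][2],2),"wy"/' st.py
```

Call:
servo_tool --pt "0.05 0.74 -0.05 -0.065" --pt "0.09 1.48 -0.05 -0.129" --pt "0.18 2.21 -0.05 -0.193"

```text
time: 24.0
ee_pos: [0.4791, 0.0585, 0.1433]
tcp_rot: [-179.9, 0.2, 170.7]
wrist_force: [5.6, -9.7, -1.2]
opening: 0.0177
grasp_force: 118.5
```

```bash
python3 st.py
```

```text
und 0.1391 t 24.0 tcp [0.4791 0.0585 0.1433] rot [-179.88    0.2   170.7 ] hole-S mm [-0.5  0.2] F [ 5.6 -9.7 -1.2] M [-1.81 -1.21 -0.35] rxF 0.99 T 0.64 wy -9.3
```

Call:
servo_tool --pt "0.13 0.73 0 -0.065" --pt "0.32 1.45 0 -0.129" --pt "0.54 2.15 0 -0.194"

```text
time: 24.25
ee_pos: [0.4849, 0.0799, 0.1433]
tcp_rot: [-179.9, 0.3, 159.6]
wrist_force: [7.5, -10.7, -2.6]
opening: 0.0173
grasp_force: 118.3
```

```bash
python3 st.py
```

```text
und 0.1391 t 24.25 tcp [0.4849 0.0799 0.1433] rot [-179.91    0.26  159.58] hole-S mm [-0.3  0.2] F [  7.5 -10.7  -2.6] M [-2.   -1.58 -0.22] rxF 0.85 T 0.63 wy -20.4
```

Call:
servo_tool --pt "0.28 0.69 -0.03 -0.064" --pt "0.59 1.36 -0.03 -0.128" --pt "0.95 2.0 -0.03 -0.193"

```text
time: 24.5
ee_pos: [0.4945, 0.0996, 0.1431]
tcp_rot: [-179.9, 0.3, 148.5]
wrist_force: [7.7, -11.9, -1.0]
opening: 0.0173
grasp_force: 118.4
```

```bash
python3 st.py; python3 arc.py 35 16
```

```text
und 0.1389 t 24.5 tcp [0.4945 0.0996 0.1431] rot [-179.95    0.3   148.53] hole-S mm [-0.2  0.3] F [  7.7 -11.9  -1. ] M [-2.4  -1.57 -0.14] rxF 0.71 T 0.56 wy -31.5
[-0.40, -0.72, 0, 0.073], [-0.75, -1.47, 0, 0.145], [-1.05, -2.24, 0, 0.218], [-1.29, -3.03, 0, 0.290], [-1.47, -3.84, 0, 0.363], [-1.59, -4.65, 0, 0.435], [-1.65, -5.48, 0, 0.508], [-1.66, -6.30, 0, 0.580], [-1.60, -7.13, 0, 0.653], [-1.48, -7.94, 0, 0.725], [-1.31, -8.75, 0, 0.798], [-1.07, -9.54, 0, 0.870], [-0.78, -10.32, 0, 0.943], [-0.44, -11.07, 0, 1.015], [-0.04, -11.79, 0, 1.088], [0.41, -12.48, 0, 1.160],
```

Call:
servo_tool --pt "-0.36 -0.74 0 0.073" --pt "-0.71 -1.49 0 0.145" --pt "-1.01 -2.26 0 0.218" --pt "-1.25 -3.05 0 0.29" --pt "-1.43 -3.85 0 0.363" --pt "-1.55 -4.66 0 0.435" --pt "-1.61 -5.48 0 0.508" --pt "-1.62 -6.3 0 0.58" --pt "-1.56 -7.13 0 0.653" --pt "-1.44 -7.94 0 0.725" --pt "-1.27 -8.75 0 0.798" --pt "-1.04 -9.54 0 0.87" --pt "-0.75 -10.32 0 0.943" --pt "-0.42 -11.07 0 1.015" --pt "-0.02 -11.79 0 1.088" --pt "0.43 -12.47 0 1.16" --pt "0.43 -12.47 0 1.16"

```text
time: 25.92
ee_pos: [0.4978, -0.0258, 0.1429]
tcp_rot: [-179.8, -0.0, -144.6]
wrist_force: [-3.1, -6.5, 1.9]
opening: 0.0175
grasp_force: 119.0
```

```bash
python3 st.py; python3 arc.py -31 18
```

```text
und 0.1387 t 25.92 tcp [ 0.4978 -0.0258  0.1429] rot [-1.7984e+02 -3.0000e-02 -1.4462e+02] hole-S mm [-1.7  0.1] F [-3.1 -6.5  1.9] M [-1.09  0.22 -0.49] rxF 0.41 T -0.08 wy -324.6
[-0.41, 0.62, 0, -0.064], [-0.77, 1.26, 0, -0.129], [-1.10, 1.93, 0, -0.193], [-1.38, 2.61, 0, -0.257], [-1.61, 3.31, 0, -0.322], [-1.80, 4.03, 0, -0.386], [-1.94, 4.75, 0, -0.451], [-2.04, 5.49, 0, -0.515], [-2.09, 6.23, 0, -0.579], [-2.09, 6.97, 0, -0.644], [-2.05, 7.70, 0, -0.708], [-1.95, 8.44, 0, -0.772], [-1.81, 9.16, 0, -0.837], [-1.62, 9.88, 0, -0.901], [-1.39, 10.58, 0, -0.965], [-1.11, 11.27, 0, -1.030], [-0.79, 11.93, 0, -1.094], [-0.43, 12.58, 0, -1.159],
```

Call:
servo_tool --pt "-0.41 0.62 0 -0.064" --pt "-0.77 1.26 0 -0.129" --pt "-1.1 1.93 0 -0.193" --pt "-1.38 2.61 0 -0.257"

```text
time: 26.25
ee_pos: [0.4841, 0.0013, 0.1431]
tcp_rot: [-179.8, 0.1, -159.8]
wrist_force: [2.7, -7.4, 0.5]
opening: 0.0173
grasp_force: 118.9
```

```bash
python3 st.py
```

```text
und 0.1389 t 26.25 tcp [0.4841 0.0013 0.1431] rot [-1.7982e+02  1.0000e-01 -1.5978e+02] hole-S mm [-1.3  0.8] F [ 2.7 -7.4  0.5] M [-1.61 -0.74 -0.93] rxF 0.91 T -0.03 wy -339.8
```

Call:
servo_tool --pt "-0.23 0.7 0 -0.065" --pt "-0.42 1.42 0 -0.129"

```text
time: 26.42
ee_pos: [0.48, 0.0152, 0.1431]
tcp_rot: [-179.8, 0.1, -167.2]
wrist_force: [4.5, -10.6, -0.1]
opening: 0.0175
grasp_force: 118.8
```

```bash
python3 st.py
```

```text
und 0.1389 t 26.42 tcp [0.48   0.0152 0.1431] rot [-1.7977e+02  1.3000e-01 -1.6718e+02] hole-S mm [-1.1  0.5] F [  4.5 -10.6  -0.1] M [-2.14 -0.99 -0.76] rxF 1.3 T 0.54 wy -347.2
```

Call:
servo_tool --pt "-0.14 0.72 0 -0.065" --pt "-0.24 1.46 0 -0.129"

```text
time: 26.58
ee_pos: [0.4778, 0.0302, 0.1431]
tcp_rot: [-179.8, 0.2, -174.6]
wrist_force: [5.5, -8.7, -1.4]
opening: 0.0172
grasp_force: 118.8
```

```bash
python3 st.py
```

```text
und 0.1389 t 26.58 tcp [0.4778 0.0302 0.1431] rot [-1.7984e+02  1.7000e-01 -1.7457e+02] hole-S mm [-1.  1.] F [ 5.5 -8.7 -1.4] M [-1.68 -1.22 -0.97] rxF 1.05 T 0.09 wy -354.6
```

Call:
servo_tool --pt "-0.05 0.7 0 -0.064" --pt "-0.05 1.42 0 -0.129"

```text
time: 26.75
ee_pos: [0.4775, 0.0446, 0.1431]
tcp_rot: [-179.9, 0.2, 178.1]
wrist_force: [6.6, -6.5, -1.9]
opening: 0.0175
grasp_force: 118.6
```

```bash
python3 st.py
```

```text
und 0.1389 t 26.75 tcp [0.4775 0.0446 0.1431] rot [-179.89    0.21  178.07] hole-S mm [-0.7  0.9] F [ 6.6 -6.5 -1.9] M [-1.37 -1.38 -0.66] rxF 0.71 T 0.05 wy -1.9
```

Call:
servo_tool --pt "0.04 0.73 0 -0.064" --pt "0.14 1.47 0 -0.128"

```text
time: 26.92
ee_pos: [0.4791, 0.0592, 0.1431]
tcp_rot: [-179.9, 0.2, 170.7]
wrist_force: [6.8, -9.8, -2.2]
opening: 0.0175
grasp_force: 118.5
```

```bash
python3 st.py
```

```text
und 0.1389 t 26.92 tcp [0.4791 0.0592 0.1431] rot [-179.9     0.25  170.73] hole-S mm [-0.5  1. ] F [ 6.8 -9.8 -2.2] M [-2.04 -1.47 -0.72] rxF 0.98 T 0.26 wy -9.3
```

Call:
servo_tool --pt "0.14 0.71 0 -0.065" --pt "0.33 1.41 0 -0.129"

```text
time: 27.08
ee_pos: [0.4825, 0.073, 0.1431]
tcp_rot: [-179.9, 0.3, 163.4]
wrist_force: [8.7, -10.4, -2.6]
opening: 0.0173
grasp_force: 118.4
```

```bash
python3 st.py
```

```text
und 0.1389 t 27.08 tcp [0.4825 0.073  0.1431] rot [-179.88    0.27  163.35] hole-S mm [-0.4  0.4] F [  8.7 -10.4  -2.6] M [-2.15 -1.48 -0.35] rxF 0.86 T 0.51 wy -16.6
```

Call:
servo_tool --pt "0.23 0.7 0 -0.064" --pt "0.5 1.37 0 -0.129"

```text
time: 27.25
ee_pos: [0.4876, 0.0866, 0.1431]
tcp_rot: [-179.9, 0.3, 156.0]
wrist_force: [7.6, -11.2, -0.7]
opening: 0.0173
grasp_force: 118.4
```

```bash
python3 st.py
python3 - <<'E'
from h import *
s=camera("scene")[:,:,::-1];cv2.imwrite("pics/s7.png",s)
a=cv2.imread("pics/s3.png")
f=lambda i:cv2.resize(i[205:265,225:305],(400,300),interpolation=3)
for i,n in((a,"before"),(s,"now")):
    col=i[215:262,258:268].astype(int).mean((1,2));print(n,col.round(0))
E
```

```text
und 0.1389 t 27.25 tcp [0.4876 0.0866 0.1431] rot [-179.92    0.29  155.97] hole-S mm [-0.2  0.3] F [  7.6 -11.2  -0.7] M [-2.24 -1.59 -0.19] rxF 0.81 T 0.63 wy -24.0
before [130. 141. 202. 195. 193. 191. 193. 192. 192. 192. 193. 195. 191. 173.
 153. 135. 117. 101.  90.  76.  69.  65.  74.  80.  85.  89.  81.  66.
  82.  86.  92. 125. 138.  98.  80.  66. 109. 206. 192. 188. 189. 187.
 188. 189. 189. 187. 187.]
now [ 87.  83. 103. 169. 200. 193. 193. 193. 192. 192. 194. 194. 190. 172.
 153. 135. 115. 104.  96.  83.  71.  60.  63.  69.  77.  85.  82.  66.
  82.  84.  92. 126. 140.  97.  80.  66. 110. 205. 192. 189. 188. 188.
 188. 190. 189. 187. 187.]
```

Call:
servo_tool --pt "0.32 0.65 0 -0.064" --pt "0.68 1.29 0 -0.129"

```text
time: 27.47
ee_pos: [0.4944, 0.0994, 0.1431]
tcp_rot: [-180.0, 0.3, 148.6]
wrist_force: [7.7, -10.7, -2.3]
opening: 0.0176
grasp_force: 118.4
```

```bash
python3 st.py; python3 arc.py 35 16
python3 - <<'E'
from h import *
s=camera("scene")[:,:,::-1];cv2.imwrite("pics/s8.png",s)
out=[]
for n in("s3","s8"):
    i=cv2.imread(f"pics/{n}.png");i=cv2.resize(i[195:270,232:292],(400,500),interpolation=3);out.append(cv2.convertScaleAbs(i,alpha=1.6,beta=20))
cv2.imwrite("pics/c8.png",np.hstack(out))
E
```

```text
und 0.1389 t 27.47 tcp [0.4944 0.0994 0.1431] rot [-179.97    0.29  148.6 ] hole-S mm [-0.2  0.1] F [  7.7 -10.7  -2.3] M [-2.27 -1.64 -0.07] rxF 0.6 T 0.52 wy -31.4
[-0.40, -0.72, 0, 0.072], [-0.75, -1.47, 0, 0.145], [-1.04, -2.24, 0, 0.217], [-1.28, -3.03, 0, 0.290], [-1.46, -3.83, 0, 0.362], [-1.58, -4.65, 0, 0.435], [-1.64, -5.47, 0, 0.507], [-1.64, -6.30, 0, 0.579], [-1.58, -7.12, 0, 0.652], [-1.46, -7.93, 0, 0.724], [-1.29, -8.74, 0, 0.797], [-1.05, -9.53, 0, 0.869], [-0.76, -10.30, 0, 0.942], [-0.41, -11.05, 0, 1.014], [-0.02, -11.77, 0, 1.087], [0.44, -12.46, 0, 1.159],
```

View pics/c8.png

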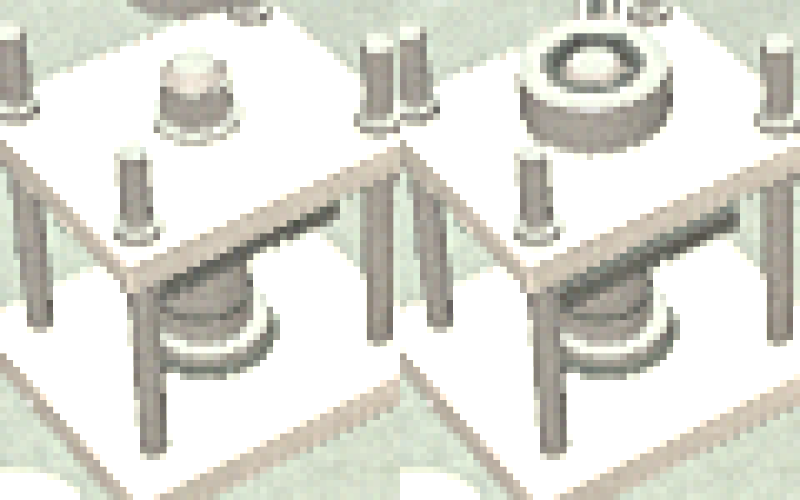

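The right panel shows the hex inside the ring, so the wrench is fully seated. The plate's edge is about 2.6 px (8 mm) lower, so contact should come soon. I return again, with a small y correction.

Call:
servo_tool --pt "-0.4 -0.77 0 0.072" --pt "-0.75 -1.52 0 0.145" --pt "-1.04 -2.29 0 0.217" --pt "-1.28 -3.08 0 0.29" --pt "-1.46 -3.88 0 0.362" --pt "-1.58 -4.7 0 0.435" --pt "-1.64 -5.52 0 0.507" --pt "-1.64 -6.35 0 0.579" --pt "-1.58 -7.17 0 0.652" --pt "-1.46 -7.98 0 0.724" --pt "-1.29 -8.79 0 0.797" --pt "-1.05 -9.58 0 0.869" --pt "-0.76 -10.35 0 0.942" --pt "-0.41 -11.1 0 1.014" --pt "-0.02 -11.82 0 1.087" --pt "0.44 -12.51 0 1.159" --pt "0.44 -12.51 0 1.159" --pt "0.44 -12.51 0 1.159"

```text
time: 29.02
ee_pos: [0.4975, -0.0255, 0.143]
tcp_rot: [-179.9, -0.0, -144.8]
wrist_force: [-1.8, -4.8, 2.4]
opening: 0.0173
grasp_force: 118.9
```

```bash
sed -i 's/S=np.array(\[.5918,.0404\])/S=np.array([.5918,.0400])/' arc.py; python3 st.py; python3 arc.py -31 18
```

```text
und 0.1388 t 29.02 tcp [ 0.4975 -0.0255  0.143 ] rot [-179.89   -0.   -144.82] hole-S mm [-1.7  0. ] F [-1.8 -4.8  2.4] M [-0.93  0.12 -0.43] rxF 0.33 T -0.1 wy -324.8
[-0.40, 0.62, 0, -0.064], [-0.76, 1.26, 0, -0.128], [-1.08, 1.92, 0, -0.193], [-1.35, 2.61, 0, -0.257], [-1.59, 3.31, 0, -0.321], [-1.77, 4.02, 0, -0.385], [-1.91, 4.74, 0, -0.449], [-2.00, 5.47, 0, -0.513], [-2.05, 6.21, 0, -0.578], [-2.05, 6.95, 0, -0.642], [-2.00, 7.68, 0, -0.706], [-1.90, 8.41, 0, -0.770], [-1.76, 9.13, 0, -0.834], [-1.57, 9.85, 0, -0.898], [-1.34, 10.55, 0, -0.963], [-1.06, 11.23, 0, -1.027], [-0.74, 11.89, 0, -1.091], [-0.38, 12.53, 0, -1.155],
```

Call:
servo_tool --pt "-0.4 0.62 0 -0.064" --pt "-0.76 1.26 0 -0.128" --pt "-1.08 1.92 0 -0.193" --pt "-1.35 2.61 0 -0.257"

```text
time: 29.35
ee_pos: [0.4843, 0.001, 0.1431]
tcp_rot: [-179.8, 0.1, -159.8]
wrist_force: [1.4, -8.1, -0.7]
opening: 0.0175
grasp_force: 118.8
```

```bash
python3 st.py
```

```text
und 0.1389 t 29.35 tcp [0.4843 0.001  0.1431] rot [-1.7985e+02  1.0000e-01 -1.5975e+02] hole-S mm [-1.1  0.5] F [ 1.4 -8.1 -0.7] M [-1.45 -0.43 -0.8 ] rxF 0.93 T 0.13 wy -339.8
```

Call:
servo_tool --pt "-0.24 0.7 0 -0.064" --pt "-0.42 1.41 0 -0.128"

```text
time: 29.52
ee_pos: [0.4802, 0.0147, 0.1431]
tcp_rot: [-179.8, 0.1, -167.1]
wrist_force: [2.4, -9.6, 0.2]
opening: 0.0171
grasp_force: 118.7
```

```bash
python3 st.py
```

```text
und 0.1389 t 29.52 tcp [0.4802 0.0147 0.1431] rot [-1.7979e+02  1.2000e-01 -1.6710e+02] hole-S mm [-1.   0.2] F [ 2.4 -9.6  0.2] M [-1.84 -0.66 -0.6 ] rxF 1.14 T 0.53 wy -347.1
```

Call:
servo_tool --pt "-0.14 0.72 0 -0.064" --pt "-0.23 1.45 0 -0.128"

```text
time: 29.68
ee_pos: [0.478, 0.0292, 0.1431]
tcp_rot: [-179.8, 0.1, -174.4]
wrist_force: [3.9, -9.8, 0.0]
opening: 0.0176
grasp_force: 118.8
```

```bash
python3 st.py
```

```text
und 0.1389 t 29.68 tcp [0.478  0.0292 0.1431] rot [-1.7981e+02  1.4000e-01 -1.7443e+02] hole-S mm [-0.8  0.4] F [ 3.9 -9.8  0. ] M [-1.93 -0.81 -0.56] rxF 1.15 T 0.59 wy -354.4
```

Call:
servo_tool --pt "-0.05 0.74 0 -0.064" --pt "-0.05 1.48 0 -0.128"

```text
time: 29.85
ee_pos: [0.4776, 0.0438, 0.1431]
tcp_rot: [-179.8, 0.2, 178.2]
wrist_force: [4.4, -11.6, -0.8]
opening: 0.0172
grasp_force: 118.6
```

```bash
python3 st.py
```

```text
und 0.1389 t 29.85 tcp [0.4776 0.0438 0.1431] rot [-1.7980e+02  1.7000e-01  1.7823e+02] hole-S mm [-0.7  0.4] F [  4.4 -11.6  -0.8] M [-2.31 -0.88 -0.5 ] rxF 1.31 T 0.82 wy -1.8
```

Call:
servo_tool --pt "0.05 0.73 0 -0.064" --pt "0.15 1.46 0 -0.128"

```text
time: 30.02
ee_pos: [0.4791, 0.0582, 0.1431]
tcp_rot: [-179.8, 0.2, 170.9]
wrist_force: [4.1, -13.3, 0.0]
opening: 0.0174
grasp_force: 118.6
```

```bash
python3 st.py
```

```text
und 0.1389 t 30.02 tcp [0.4791 0.0582 0.1431] rot [-179.8    0.2  170.9] hole-S mm [-0.5  0.3] F [  4.1 -13.3   0. ] M [-2.53 -0.91 -0.45] rxF 1.43 T 0.98 wy -9.1
```

The torque is climbing (0.59, 0.82, 0.98 Nm), so the plate is bearing on the die at about 100 N. A small step more.

Call:
servo_tool --pt "0.06 0.36 0 -0.032" --pt "0.14 0.72 0 -0.064" --pt "0.14 0.72 0 -0.064"

```text
time: 30.27
ee_pos: [0.4805, 0.0654, 0.143]
tcp_rot: [-179.8, 0.2, 167.3]
wrist_force: [3.5, -13.5, 1.2]
opening: 0.0173
grasp_force: 118.7
```

```bash
python3 st.py
```

```text
und 0.1388 t 30.27 tcp [0.4805 0.0654 0.143 ] rot [-179.79    0.2   167.31] hole-S mm [-0.3  0.5] F [  3.5 -13.5   1.2] M [-2.71 -0.65 -0.57] rxF 1.42 T 0.85 wy -12.7
```

Call:
servo_tool --pt "0.08 0.36 0 -0.032" --pt "0.18 0.71 0 -0.064"

```text
time: 30.43
ee_pos: [0.4823, 0.0721, 0.143]
tcp_rot: [-179.8, 0.2, 163.7]
wrist_force: [2.7, -12.8, 0.5]
opening: 0.0178
grasp_force: 118.6
```

```bash
python3 st.py
```

```text
und 0.1388 t 30.43 tcp [0.4823 0.0721 0.143 ] rot [-179.81    0.22  163.66] hole-S mm [-0.4  0.2] F [  2.7 -12.8   0.5] M [-2.65 -0.75 -0.25] rxF 1.32 T 1.07 wy -16.3
```

Call:
servo_tool --pt "0.1 0.35 0 -0.032" --pt "0.2 0.7 0 -0.064"

```text
time: 30.6
ee_pos: [0.4845, 0.079, 0.143]
tcp_rot: [-179.8, 0.3, 160.0]
wrist_force: [5.1, -15.3, -0.2]
opening: 0.0174
grasp_force: 118.5
```

```bash
python3 st.py; python3 arc.py -14.5 3
```

```text
und 0.1388 t 30.6 tcp [0.4845 0.079  0.143 ] rot [-179.81    0.26  159.99] hole-S mm [-0.4  0.1] F [  5.1 -15.3  -0.2] M [-2.98 -1.23 -0.21] rxF 1.45 T 1.24 wy -20.0
[-0.12, -0.35, 0, 0.032], [-0.23, -0.70, 0, 0.064], [-0.33, -1.05, 0, 0.096],
```

It's firm now: T = 1.24 Nm, about 160 to 195 N on the die. I stop driving, back off half the play to free the hex, and lift.

Call:
servo_tool --pt "-0.12 -0.35 0 0.032" --pt "-0.23 -0.7 0 0.064" --pt "-0.33 -1.05 0 0.096" --pt "-0.4 -1.3 0 0.12" --pt "-0.4 -1.3 0 0.12"

```text
time: 31.02
ee_pos: [0.4807, 0.0664, 0.1431]
tcp_rot: [-179.9, 0.2, 167.0]
wrist_force: [5.3, -7.1, -0.8]
opening: 0.0174
grasp_force: 118.6
```

```bash
python3 st.py
```

```text
und 0.1389 t 31.02 tcp [0.4807 0.0664 0.1431] rot [-179.9     0.24  167.03] hole-S mm [-0.3  1. ] F [ 5.3 -7.1 -0.8] M [-1.62 -1.1  -0.66] rxF 0.65 T -0.01 wy -13.0
```

Call:
servo_tool --pt "0 0 0.2 0" --pt "0 0 0.4 0" --pt "0 0 0.6 0" --pt "0 0 0.8 0"

```text
time: 31.35
ee_pos: [0.4811, 0.0668, 0.1493]
tcp_rot: [-179.9, 0.2, 167.0]
wrist_force: [16.2, -6.0, -15.1]
opening: 0.0177
grasp_force: 117.7
```

```bash
python3 st.py
```

```text
und 0.1451 t 31.35 tcp [0.4811 0.0668 0.1493] rot [-179.89    0.18  166.97] hole-S mm [0.1 1.2] F [ 16.2  -6.  -15.1] M [-1.12 -2.13 -0.13] rxF 0.24 T 0.12 wy -13.0
```

Call:
servo_tool --pt "0.05 -0.04 -0.1 0" --pt "0.1 -0.07 -0.1 0" --pt "0.1 -0.07 -0.1 0"

```text
time: 31.6
ee_pos: [0.4811, 0.0667, 0.1486]
tcp_rot: [-179.9, 0.1, 167.0]
wrist_force: [6.6, -4.2, -8.2]
opening: 0.0172
grasp_force: 118.4
```

```bash
python3 st.py
```

```text
und 0.1444 t 31.6 tcp [0.4811 0.0667 0.1486] rot [-1.7995e+02  6.0000e-02  1.6703e+02] hole-S mm [0.1 1.3] F [ 6.6 -4.2 -8.2] M [-0.73 -0.92 -0.17] rxF 0.29 T 0.12 wy -13.0
```

Call:
servo_tool --pt "0.05 -0.06 0 0" --pt "0.06 -0.1 0.1 0" --pt "0.06 -0.1 0.2 0" --pt "0.06 -0.1 0.3 0" --pt "0.06 -0.1 0.4 0"

```text
time: 32.02
ee_pos: [0.4817, 0.0654, 0.1521]
tcp_rot: [-179.9, 0.0, 167.0]
wrist_force: [17.1, -2.8, -12.9]
opening: 0.0178
grasp_force: 118.0
```

```bash
python3 st.py
```

```text
und 0.1479 t 32.02 tcp [0.4817 0.0654 0.1521] rot [-1.7988e+02  5.0000e-02  1.6702e+02] hole-S mm [ 0.7 -0.1] F [ 17.1  -2.8 -12.9] M [-0.55 -2.8   0.17] rxF -0.11 T 0.05 wy -13.0
```

```bash
cat > tm.py <<'E'
from h import *
s=camera("scene")[:,:,::-1].copy();a=cv2.imread("pics/s8.png")
# ring patch in s8: crop px (520..670,20..150)/6.667+(232,195) minus 400 in x
x0,x1,y0,y1=249,275,196,219
T=cv2.resize(a[y0:y1,x0:x1],None,fx=5,fy=5,interpolation=3);I=cv2.resize(s[165:235,235:290],None,fx=5,fy=5,interpolation=3)
r=cv2.matchTemplate(I,T,cv2.TM_CCOEFF_NORMED);_,v,_,p=cv2.minMaxLoc(r)
print("shift px",p[0]/5+235-x0,p[1]/5+165-y0,"score",round(v,3),"~dz mm",round(-(p[1]/5+165-y0)/.317,1))
E
python3 tm.py
```

```text
shift px 0.0 0.0 score 0.932 ~dz mm -0.0
```

The ring hasn't risen: the head is cocked on the hex. I go back down to level it, remove the side load, then lift.

Call:
servo_tool --pt "0 0 -0.2 0" --pt "0 0 -0.5 0" --pt "0 0 -0.8 0" --pt "0 0 -1 0" --pt "0 0 -1 0" --pt "0 0 -1 0"

```text
time: 32.57
ee_pos: [0.481, 0.0664, 0.1445]
tcp_rot: [180.0, 0.1, 167.1]
wrist_force: [-3.4, -1.1, 5.4]
opening: 0.0172
grasp_force: 120.6
```

```bash
python3 st.py; python3 tm.py
```

```text
und 0.1403 t 32.57 tcp [0.481  0.0664 0.1445] rot [1.7996e+02 8.0000e-02 1.6711e+02] hole-S mm [0.  1.1] F [-3.4 -1.1  5.4] M [-0.45  0.1  -0.07] rxF 0.21 T 0.14 wy -12.9
shift px 0.0 0.0 score 0.958 ~dz mm -0.0
```

Call:
servo_tool --pt "0 0 -0.08 0" --pt "0 0 -0.15 0" --pt "-0.08 -0.2 -0.15 0.02" --pt "-0.16 -0.45 -0.15 0.04" --pt "-0.24 -0.7 -0.15 0.06" --pt "-0.24 -0.7 -0.12 0.06" --pt "-0.24 -0.7 -0.12 0.06"

```text
time: 33.2
ee_pos: [0.4795, 0.0596, 0.1438]
tcp_rot: [179.9, 0.2, 170.6]
wrist_force: [0.7, 0.9, 5.1]
opening: 0.0174
grasp_force: 120.4
```

```bash
python3 st.py
```

```text
und 0.1396 t 33.2 tcp [0.4795 0.0596 0.1438] rot [179.91   0.2  170.56] hole-S mm [-0.2  1. ] F [0.7 0.9 5.1] M [-0.16 -0.93  0.04] rxF -0.11 T -0.07 wy -9.4
```

Call:
servo_tool --pt "0 0 0.1 0" --pt "0 0 0.2 0" --pt "0 0 0.3 0" --pt "0 0 0.4 0" --pt "0 0 0.4 0"

```text
time: 33.62
ee_pos: [0.4794, 0.0594, 0.1461]
tcp_rot: [180.0, 0.1, 170.6]
wrist_force: [7.3, -0.6, -2.0]
opening: 0.0175
grasp_force: 119.3
```

```bash
python3 st.py; python3 tm.py
```

```text
und 0.1419 t 33.62 tcp [0.4794 0.0594 0.1461] rot [1.7997e+02 9.0000e-02 1.7056e+02] hole-S mm [-0.2  0.8] F [ 7.3 -0.6 -2. ] M [-0.02 -1.67  0.18] rxF -0.07 T 0.11 wy -9.4
shift px 0.0 0.0 score 0.946 ~dz mm -0.0
```

Call:
servo_tool --pt "0.05 -0.02 0 0" --pt "0.1 -0.03 0 0" --pt "0.1 -0.03 0.1 0" --pt "0.1 -0.03 0.2 0" --pt "0.1 -0.03 0.2 0"

```text
time: 34.08
ee_pos: [0.4795, 0.059, 0.1476]
tcp_rot: [180.0, -0.0, 170.6]
wrist_force: [5.4, 1.7, -5.9]
opening: 0.0172
grasp_force: 118.8
```

```bash
python3 st.py; python3 tm.py
```

```text
und 0.1434 t 34.08 tcp [0.4795 0.059  0.1476] rot [ 1.7999e+02 -5.0000e-02  1.7057e+02] hole-S mm [-0.2  0.5] F [ 5.4  1.7 -5.9] M [ 0.34 -0.93  0.26] rxF -0.29 T -0.04 wy -9.4
shift px 0.0 0.0 score 0.94 ~dz mm -0.0
```

Call:
servo_tool --pt "0.06 -0.02 0 0" --pt "0.12 -0.03 0 0" --pt "0.12 -0.03 0.1 0" --pt "0.12 -0.03 0.2 0" --pt "0.12 -0.03 0.3 0" --pt "0.12 -0.03 0.3 0"

```text
time: 34.63
ee_pos: [0.4798, 0.0587, 0.1502]
tcp_rot: [-180.0, -0.2, 170.6]
wrist_force: [-2.0, 4.4, -10.4]
opening: 0.0174
grasp_force: 118.1
```

```bash
python3 st.py; python3 tm.py
```

```text
und 0.146 t 34.63 tcp [0.4798 0.0587 0.1502] rot [-1.7998e+02 -1.7000e-01  1.7057e+02] hole-S mm [0.2 0.1] F [ -2.    4.4 -10.4] M [0.93 1.52 0.5 ] rxF -0.45 T 0.04 wy -9.4
shift px 0.0 0.0 score 0.933 ~dz mm -0.0
```

The pull at the long handle cocks the ring on the hex and it self-locks. I'll lower it, let go, and re-grip around the round head for a straight coaxial lift. The fingers fit between the posts there, and the gripper body stays above them.

Call:
servo_tool --pt "0 0 -0.25 0" --pt "-0.05 0 -0.5 0" --pt "-0.1 0 -0.7 0" --pt "-0.1 0 -0.7 0"

```text
time: 35.02
ee_pos: [0.4797, 0.0588, 0.1452]
tcp_rot: [180.0, 0.1, 170.6]
wrist_force: [-9.5, 4.5, 2.7]
opening: 0.0171
grasp_force: 120.1
```

Call:
servo_tool --pt "0 0 0 0" --pt "0 0 0 0" --pt "0 0 0 0" --pt "0 0 0 0" --pt "0 0 0 0" --pt "0 0 0 0" --pt "0 0 2 0" --pt "0 0 4.5 0" --pt "0 0 6.5 0" --pt "2 -0.4 6.5 0.05" --pt "5 -0.9 6.5 0.1" --pt "8 -1.4 6.5 0.15" --pt "10.5 -1.7 6.5 0.2" --pt "11.2 -1.8 6.5 0.2" --pt "11.2 -1.8 6.5 0.2" --pt "11.2 -1.8 6.5 0.2" --claw 0

```text
time: 36.35
ee_pos: [0.5914, 0.0406, 0.2087]
tcp_rot: [-180.0, -0.1, -178.1]
wrist_force: [0.1, 0.0, 0.3]
opening: 0.0854
grasp_force: 0.0
```

```bash
python3 st.py; python3 tm.py
python3 - <<'E'
from h import *
import pickle
o=get_obs();im=camera("wrist")[:,:,::-1].copy();cv2.imwrite("pics/w9.png",im);pickle.dump(o,open("w9.pkl","wb"))
c=get_calibration("wrist");g=gaussian_filter(im[:,:,1].astype(float),.6)
print(circ(g,o,c,(.5918,.0404),.030,.164,.005))
E
```

```text
und 0.2045 t 36.35 tcp [0.5914 0.0406 0.2087] rot [-1.8000e+02 -7.0000e-02 -1.7805e+02] hole-S mm [113.1   4.5] F [0.1 0.  0.3] M [ 0.04 -0.01 -0.03] rxF -0.0 T -0.03 wy -358.1
shift px 0.0 0.0 score 0.891 ~dz mm -0.0
(array([0.59086, 0.04038, 0.0303 ]), np.float64(0.0004), np.int64(120))
```

Call:
servo_tool --pt "0 0 -1.5 0" --pt "0 0 -3 0" --pt "0 0 -4.5 0" --pt "0 0 -5.7 0" --pt "0 0 -6.4 0" --pt "0 0 -6.6 0" --pt "0 0 -6.6 0" --pt "0 0 -6.6 0"

```text
time: 37.12
ee_pos: [0.5919, 0.0406, 0.144]
tcp_rot: [180.0, 0.1, -178.0]
wrist_force: [-0.5, -0.2, -0.5]
opening: 0.0853
grasp_force: 0.0
```

Call:
servo_tool --pt "0 0 0 0" --pt "0 0 0 0" --pt "0 0 0 0" --pt "0 0 0 0" --pt "0 0 0 0" --pt "0 0 0 0" --claw 1 --force 120

```text
time: 37.62
ee_pos: [0.5924, 0.0394, 0.145]
tcp_rot: [-179.9, 0.2, -178.0]
wrist_force: [-1.6, -6.1, 8.1]
opening: 0.0564
grasp_force: 124.8
```

```bash
python3 st.py
```

```text
und 0.1408 t 37.62 tcp [0.5924 0.0394 0.145 ] rot [-1.7987e+02  1.5000e-01 -1.7803e+02] hole-S mm [114.1   3.4] F [-1.6 -6.1  8.1] M [-1.29  0.4   0.02] rxF -0.0 T 0.01 wy -358.0
```

Call:
servo_tool --pt "0 -0.06 0.1 0" --pt "0 -0.08 0.3 0" --pt "0 -0.08 0.5 0" --pt "0 -0.08 0.7 0" --pt "0 -0.08 0.8 0"

```text
time: 38.03
ee_pos: [0.5919, 0.0393, 0.15]
tcp_rot: [-179.9, -0.1, -178.0]
wrist_force: [3.1, -4.0, -7.4]
opening: 0.0558
grasp_force: 129.2
```

```bash
python3 st.py; python3 tm.py
```

```text
und 0.1458 t 38.03 tcp [0.5919 0.0393 0.15  ] rot [-1.7995e+02 -7.0000e-02 -1.7800e+02] hole-S mm [113.6   3.4] F [ 3.1 -4.  -7.4] M [-0.76 -0.85 -0.01] rxF 0.0 T -0.01 wy -358.0
shift px 0.0 -2.0 score 0.516 ~dz mm 6.3
```

Call:
servo_tool --pt "0 -0.03 0.2 0" --pt "0 -0.05 0.4 0" --pt "0 -0.05 0.6 0" --pt "0 -0.05 0.8 0" --pt "0 -0.05 1 0"

```text
time: 38.5
ee_pos: [0.5916, 0.0394, 0.1615]
tcp_rot: [180.0, -0.0, -178.0]
wrist_force: [-0.5, -1.7, -3.9]
opening: 0.056
grasp_force: 129.6
```

```bash
python3 st.py; python3 tm.py
```

```text
und 0.1573 t 38.5 tcp [0.5916 0.0394 0.1615] rot [ 1.7999e+02 -1.0000e-02 -1.7798e+02] hole-S mm [113.3   3.5] F [-0.5 -1.7 -3.9] M [-0.32 -0.19 -0.03] rxF 0.0 T -0.03 wy -358.0
shift px 0.0 -5.0 score 0.453 ~dz mm 15.8
```

Call:
servo_tool --pt "0 0 0.6 0" --pt "0 0 1.6 0" --pt "0 0 3 0" --pt "0 0 5 0" --pt "0 0 7 0" --pt "0 -0.5 8 -0.01" --pt "-0.1 -2 8 -0.02" --pt "-0.2 -5 8 -0.03" --pt "-0.4 -8 8 -0.05" --pt "-0.6 -11 8 -0.06" --pt "-0.7 -14 8 -0.07" --pt "-0.9 -17 8 -0.08" --pt "-1.1 -20 8 -0.1" --pt "-1.2 -23 8 -0.11" --pt "-1.4 -26 8 -0.12" --pt "-1.6 -29 8 -0.13" --pt "-1.7 -32 7 -0.14" --pt "-1.9 -34.5 5 -0.153" --pt "-2 -36 3 -0.153" --pt "-2 -36.5 2 -0.153"

```text
time: 40.22
ee_pos: [0.5706, -0.3281, 0.1784]
tcp_rot: [180.0, -0.1, 173.1]
wrist_force: [0.7, 0.4, -4.0]
opening: 0.0561
grasp_force: 129.8
```

```bash
python3 st.py
python3 - <<'E'
from h import *
im=camera("top")[:,:,::-1];cv2.imwrite("pics/t10.png",im)
im=camera("scene")[:,:,::-1];cv2.imwrite("pics/s10.png",im)
# dark pixels over the mat region in scene: grip location
g=im.max(2);ys,xs=np.where(g[180:345,60:200]<60);print("dark",len(xs),xs.min()+60,xs.max()+60,ys.min()+180,ys.max()+180)
E
```

```text
und 0.1742 t 40.22 tcp [ 0.5706 -0.3281  0.1784] rot [ 1.7995e+02 -1.4000e-01  1.7308e+02] hole-S mm [  91.7 -381.7] F [ 0.7  0.4 -4. ] M [-0.01 -0.15  0.03] rxF 0.25 T 0.28 wy -6.9
dark 2814 61 134 180 254
```

Run:
```python
from h import *
L=lambda X,Y:(270+X/4.4,150+Y/4.4)
P=np.array([atz("top",L(*p),.003)[:2] for p in((545,90),(750,160),(628,575),(412,497))]);print("mat",P.round(3),P.mean(0).round(4),np.linalg.norm(P-np.roll(P,1,0),axis=1).round(3))
e=P[0]-P[3];print("mat yaw",np.degrees(np.arctan2(e[1],e[0])))
o=get_obs();c=get_calibration("wrist");im=camera("wrist");cv2.imwrite("pics/w10.png",im[:,:,::-1])
g=gaussian_filter(im.max(2).astype(float),1)
# dark grip: search across at distances from hole, level plane of grip top
for dist in(.10,.12,.14,.16,.18):
  for z in(o["ee_pos"][2]+.019,):
    A=np.radians(np.arange(-45,15,.5));Q=np.c_[o["ee_pos"][0]-dist*np.cos(A),o["ee_pos"][1]-dist*np.sin(A),np.full(len(A),z)]
    p=wproj(Q,o,c);v=map_coordinates(g,[p[:,1],p[:,0]],order=1,cval=255)
    d=np.degrees(A[v<60]);print(dist,p[len(p)//2].round(0),d.min() if len(d) else None,d.max() if len(d) else None,v.min().round(0))
```

```text
mat [[ 0.69  -0.256]
 [ 0.639 -0.405]
 [ 0.337 -0.301]
 [ 0.39  -0.15 ]] [ 0.5138 -0.2778] [0.319 0.157 0.319 0.16 ]
mat yaw -19.468361186852576
0.1 [316.  48.] -22.0 -13.0 56.0
0.12 [323.   1.] -21.5 -14.500000000000002 47.0
0.14 [329. -42.] None None 103.0
0.16 [334. -80.] None None 104.0
0.18 [ 339. -113.] None None 255.0
```

Call:
servo_tool --pt "1 1 -1.5 -0.01" --pt "2 2 -4 -0.03" --pt "2.3 2.2 -7 -0.03" --pt "2.3 2.2 -10 -0.03" --pt "2.3 2.2 -12 -0.03" --pt "2.3 2.2 -13.5 -0.03" --pt "2.3 2.2 -14.5 -0.03" --pt "2.3 2.2 -15.3 -0.03" --pt "2.3 2.2 -15.9 -0.03" --pt "2.3 2.2 -16.3 -0.03" --pt "2.3 2.2 -16.6 -0.03" --pt "2.3 2.2 -16.8 -0.03" --pt "2.3 2.2 -16.8 -0.03"

```text
time: 41.45
ee_pos: [0.5952, -0.3039, 0.0136]
tcp_rot: [-180.0, 0.1, 171.5]
wrist_force: [1.9, -0.5, -1.2]
opening: 0.0557
grasp_force: 129.9
```

```bash
python3 st.py
```

```text
und 0.0094 t 41.45 tcp [ 0.5952 -0.3039  0.0136] rot [-1.7999e+02  6.0000e-02  1.7153e+02] hole-S mm [ 115.8 -360.6] F [ 1.9 -0.5 -1.2] M [ 0.07 -0.03 -0.1 ] rxF 0.66 T 0.56 wy -8.5
```

Call:
servo_tool --pt "0 0 -0.15 0" --pt "0 0 -0.3 0" --pt "0 0 -0.45 0" --pt "0 0 -0.5 0" --pt "0 0 -0.5 0"

```text
time: 41.87
ee_pos: [0.5952, -0.3039, 0.0087]
tcp_rot: [-180.0, 0.1, 171.5]
wrist_force: [2.5, 0.1, 3.5]
opening: 0.0555
grasp_force: 130.4
```

```bash
python3 st.py
```

```text
und 0.0045 t 41.87 tcp [ 0.5952 -0.3039  0.0087] rot [-1.7998e+02  6.0000e-02  1.7153e+02] hole-S mm [ 115.8 -360.6] F [2.5 0.1 3.5] M [-0.02  0.02 -0.06] rxF 0.86 T 0.8 wy -8.5
```

It is down on the mat. I release and rise clear.

Call:
servo_tool --pt "0 0 -0.05 0" --pt "0 0 -0.05 0" --pt "0 0 0 0" --pt "0 0 0 0" --pt "0 0 0 0" --pt "0 0 0 0" --pt "0 0 1 0" --pt "0 0 3 0" --pt "0 0 6 0" --pt "0 0 10 0" --pt "-2 1 14 0" --pt "-4 2 17 0" --pt "-6 2 19 0" --pt "-6 2 20 0" --pt "-6 2 20 0" --claw 0

```text
time: 43.12
ee_pos: [0.5352, -0.2842, 0.2123]
tcp_rot: [-179.9, 0.3, 171.5]
wrist_force: [0.3, -0.9, 0.1]
opening: 0.0855
grasp_force: 0.0
```

Run:
```python
from h import *
o=get_obs();print(o["time"],o["ee_pos"],o["wrist_force"])
c=get_calibration("wrist");im=camera("wrist")[:,:,::-1].copy();cv2.imwrite("pics/w11.png",im);g=gaussian_filter(im[:,:,1].astype(float),.6)
for z in(.027,.033): print("ring",z,circ(g,o,c,(.594,-.305),.030,z,.006))
G=gaussian_filter(im.max(2).astype(float),1)
for dist in(.10,.12,.14,.16,.18,.195,.205):
    A=np.radians(np.arange(-45,15,.5));Q=np.c_[.5945-dist*np.cos(A),-.3045-dist*np.sin(A),np.full(len(A),.027)]
    p=wproj(Q,o,c);v=map_coordinates(G,[p[:,1],p[:,0]],order=1,cval=255);d=np.degrees(A[v<70]);print(dist,d.min() if len(d) else None,d.max() if len(d) else None)
s=camera("scene")[:,:,::-1];cv2.imwrite("pics/s11.png",s);a=cv2.imread("pics/s3.png");b=cv2.imread("pics/scene0.png")
D=cv2.absdiff(s,b).max(2)
for n,(x0,x1,y0,y1) in dict(die=(250,278,228,262),jar=(215,252,262,325),rack=(325,380,170,225),dish=(295,330,170,192),yellow=(290,430,180,312)).items(): print(n,"changed px",(D[y0:y1,x0:x1]>40).sum())
```

```text
43.1167 [ 0.53518627 -0.28418294  0.21234415] [ 0.30036249 -0.89932201  0.13812371]
ring 0.027 (array([ 0.59217, -0.30211,  0.03081]), np.float64(0.00064), np.int64(120))
ring 0.033 (array([ 0.58975, -0.30156,  0.03024]), np.float64(0.00064), np.int64(120))
0.1 -24.5 -16.0
0.12 -23.5 -16.5
0.14 -23.0 -17.0
0.16 -22.5 -17.5
0.18 -22.5 -17.5
0.195 -22.0 -18.0
0.205 None None
die changed px 35
jar changed px 0
rack changed px 0
dish changed px 0
yellow changed px 0
```

```bash
python3 -c "
from workcell import *
print(job_done())"
```

```text
the job is handed in; nothing more can be done
None
```

I handed the job in at about 43 s: the plate bears on the die at an estimated 160–195 N (limit 280 N), and the wrench is lying flat on the mat, 2–3 cm from where it started. The wrench jammed on the hex when I lifted it by the handle, so I re-gripped it around the head to get it off. The jar, rack and dish show no change in the scene image, and the die appears to be still standing under the plate.

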